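# Open the glue pot: flip up the guard, unscrew the push-and-turn cap, lay it in the tray

### The arm

A 7-joint arm with a two-finger parallel gripper is mounted at the origin on the work surface. World frame = base frame: x ahead of the robot, y to its left, z up, the work surface at z = 0. Lengths are in m, angles in rad, forces in N, time in s.
With the tool pointing down it reaches from about 0.4 to 0.875 m from the base axis. Payload 19.3 kg.
Tool frame: the origin (TCP) lies between the finger pads; the fingertips stand 17 mm ahead of it and the grasp point (between the pads) lies 2 mm behind it; x points along the fingers, y is the direction in which the jaws open and shut, and the axes are right-handed (so a half turn about x gives the same grasp; the last joint's range is limited). The gripper opens to 85 mm and grips with 20 to 120 N. Pads are 22 mm wide; open, the fingers measure 114 mm over their backs; the gripper's body (76 mm by 85 mm) begins 54 mm behind the grasp point. The pads swing forward as they close: fully open they stand 13 mm farther back than shut.
Start: joints at [-1.417, 0.521, -0.036, 1.599, 0.021, 1.021, -0.113], TCP at [0.139, 0.609, 0.248] pointing down, gripper open.
Joint ranges: [-2.91, 2.91], [-0.3, 2.13], [-1.5, 1.42], [0.17, 2.43], [-1.26, 4.41], [0.16, 1.93], [-2.52, 2.52]. Speed limits (rad/s): [1.89, 1.89, 2.39, 2.39, 3.01, 3.01, 3.01].

### API

Orientations are given as [roll, pitch, yaw] about the fixed x, y, z axes, in that order (R = Rz(yaw) Ry(pitch) Rx(roll)).
In Python, from workcell import bot gives the robot as it stands.
- The arm moves only by the shell command python3 -m creep 'ROWS' [FORCE]. ROWS is JSON, a list of rows, each an object of numbers: "wx", "wy", "wz": the turn, a rotation vector about the tool's x, y, z in degrees; "tx", "ty", "tz": the shift along the tool's x, y, z in m; "claw": the closure, from 0 (fully open) to 1 (shut). A call has 1 to 8 rows; each row is the pose to reach, as a shift and turn from the pose measured when the call began, along the tool's axes at that moment; what a row does not reach only later rows make up. A row lasts 1/10 s, in which the tool goes at most 50 mm and 8.59 degrees, less where a joint would pass 70% of its speed; a pose out of reach is approached as far as the arm can. A call with a gripper value outside its range is refused whole. The fingers move at their own pace and stop on an object; FORCE is the grip in N (left out, the last holds). Time passes only in rows, so rows that repeat a pose let the fingers close. It gives the time, the measured TCP pose, the force and the opening at its end, in the units of the state.
- bot.observe(): the state, without advancing time (a new reading comes with each control period).
- bot.grab_frame(name): name is "side" or "top"; returns the picture (400x640x3 uint8, blue, green, red); there is no depth.
- bot.get_calibration(name): a dict with "fx", "fy", "cx", "cy" (pixels), "R" (3x3) and "t" (3): a world point X has camera coordinates R X + t. Camera axes: x right, y down, z forward; pixel columns grow to the right and rows downward; lengths in m; the calibration is good to about 2 mm. A picture is of the moment at which its call begins. get_calibration takes no time and is no camera call.
- bot.job_done(): hands the job in, once; it reports no verdict.
The state is a dict: "clock": time; "qpos": joint angles; "qd": joint speeds; "joint_efforts": joint torques, N m; "position": TCP position; "tool_rot": TCP orientation; "force": force on the tool from outside, world axes, zero at the start; "moment": the same for the moment, N m; "grip_width": finger opening in m.
Only numpy, scipy, OpenCV 4.12 (cv2) and the standard library are available. Lean on these libraries where they do the work, as an engineer would, in place of code of your own. Each camera call takes 0.05 s, during which the arm holds its last target.

### The job

Open the glue pot on the assembly bench for refilling: swing its hinged flip-top guard up and right over to the back, then gently press down the cap beneath, keep it pressed and unscrew it anticlockwise just until you feel its stop, lift it out of the neck and stand it upright in the cardboard tray. Never force the cap or press it hard into neck or tray, leave the guard open, and do not disturb the other things on the bench.

Things in the scene. Friction and masses are not known exactly. Their poses are not given: they have to be found in the camera images.
- tab (a joint): hinge angle of the flip-top guard in rad: 0 = shut flat over the cap, 1.57 = upright, 2.5 = its back stop. It starts between 0 and 0.12. The hinge is stiff (about 1.5 N at the fin moves it) and the guard stays where it is left; open, it stands up to 220 mm above the table on the pot's +y side.
- tab_fin (a point): centre of the upright thumb fin at the free end of the black guard: a block 10 thick (along the pot's x), 24 long, 20 high, on a tongue 10 wide, so fingers can pass down beside it on both x sides and pinch it from above; it can pivot between them. With the guard at 0 it lies 100 to the pot's -y side of the hinge axis and 12 above it. Turns with the guard.
- tab_hinge (a point): middle of the guard's hinge axis, which runs along the pot's x, 52 to the pot's +y side of the neck's axis, 124 above the table. The guard swings up from the -y side and over to the +y side; shut, its disc (66 diameter, 4 thick) lies about 3 above the cap. Steel hinge cheeks (x -26 to 26, y 46 to 58) reach 129 above the table.
- pot: squat metal glue pot bolted down on a 120 square plate. Origin at the centre of its underside on the table, z up along the neck's axis. Body 92 diameter up to 55, sloping shoulder to 70, then a filler neck 46 outer diameter, rim at 95.
- cap: white ribbed push-and-turn cap, 60 g. Origin on its axis under its stem, z up. Stem 21 diameter, 0 to 12, with two lugs at its foot (34 across along x, 6 wide, 5 high); round grip head 54 diameter, 12 to 32. Closed, its origin is 87 to 88 above the table and its x points about 64 degrees clockwise of the pot's x, seen from above. Fingers beside the head clear the neck by 4.
- neck_top (a point): centre of the neck's rim, 95 above the table, x and y as the pot. Closed, the cap's head is 4 above it and a spring under the stem holds its lugs up in notches: 5 N at first, 3 N more per mm. About 3 of travel (12 to 13 N) frees them; the head bottoms on the rim at about 4 (17 N), then force climbs steeply. The neck breaks at 70 N between cap and pot in all (some 0.8 N m on the stop).
- cap_top (a point): centre of the cap's top face, 32 above the cap's origin. To unscrew: press, turn anticlockwise seen from above, pressed all the way, until the lugs meet a hard stop. The stop is 45 to 86 degrees from the start, different in every pot and not to be seen: feel for it. Only at the stop or up to 5 degrees short of it does the cap lift straight out (10 of rise clears the neck); elsewhere it stays locked.
- tray: shallow open square cardboard tray fixed to the table, 148 by 148 outside, walls 4 thick and 22 high, floor 4 thick; origin at the centre of its underside.
- tape: bystander: roll of tape lying flat: ring 80 outer diameter, 56 hole, 19 high
- spool: bystander: small grey empty reel, 36 diameter, 36 high
- marker: bystander: black marker pen lying down, 123 long, 14 thick
- dropper: bystander: clear squeeze bottle with a thin nozzle, 48 diameter, 135 high
- jar: bystander: glass jar with a steel lid, 64 diameter, 85 high
- brush: bystander: hand brush lying down
- spare_cap: bystander: flat grey disc cap, 40 diameter, 14 high, not the pot's cap

How it is judged:
On the way, in this order (a step that is already met when the one before it is completed fails the run):
1. the guard is swung back past 112 degrees, with the cap still in the neck (value of joint tab above 1.95 rad and distance between cap and pot below 0.093 m), for 0.2 s.
2. the cap is out of the neck, above it, with the guard still back (value of joint tab above 1.95 rad and z of cap in the frame of pot above 0.1 m), for 0.1 s.
At the end, for the whole second after the job is handed in: The cap stands upright (within 0.15 rad) and at rest on the tray's floor, its axis within 55 mm of the tray's centre along both tray sides, and the guard is still swung back past 1.95 rad (112 degrees) (x of cap in the frame of tray between -0.055 and 0.055 m and y of cap in the frame of tray between -0.055 and 0.055 m and z of cap in the frame of tray below 0.012 m and angle between cap's own z axis and vertical below 0.15 rad and linear speed of cap below 0.02 m/s and value of joint tab above 1.95 rad); the robot touches nothing.
It fails at once if the force between cap and pot exceeds 70 N (contact force between cap and pot above 70 N).
It fails at once if the cap is pressed into or dropped on the tray with more than 45 N (contact force between cap and tray above 45 N).
It fails at once if one of the other loose things on the bench is moved more than 30 mm (distance of any of tape, spool, marker, dropper, jar, brush, spare_cap from where it was at the start of the episode above 0.03 m).
It also fails if it takes over 72 s, if anything falls off the work surface, if the arm or the gripper's body presses on something with over 40 N, if the wrist force passes 120 N, or if a joint passes its speed limit or range.

## Working session

There is one attempt and no reset: what is moved stays moved. The work goes in short steps, Python scripts to look and compute and a shell command to move; the robot and the scene stay as the last step left them, time stands still between calls to the robot, and variables do not carry over. Pictures are saved under pics/ and viewed, and the job is handed in when it is done.

```bash
mkdir -p pics; ls; python3 - <<'E'
from workcell import bot
import cv2,numpy as np
for n in("top","side"):
    im=bot.grab_frame(n); cv2.imwrite(f"pics/{n}0.png",im)
    c=bot.get_calibration(n); print(n,c)
s=bot.observe(); print(s)
E
```

```text
pics
top {'fx': 387.61906378202804, 'fy': 387.61906378202804, 'cx': 322.8440545445598, 'cy': 193.60942860766582, 'R': array([[ 0.02520563, -0.99968091,  0.00166117],
       [-0.97980305, -0.0250341 , -0.19839172],
       [ 0.19837   ,  0.00337297, -0.9801214 ]]), 't': array([-0.03150508,  0.61762888,  0.9525294 ])}
side {'fx': 407.9766552431317, 'fy': 407.9766552431317, 'cx': 322.4694513504763, 'cy': 195.7196242971867, 'R': array([[ 0.67260088, -0.73998446,  0.00557342],
       [-0.39633473, -0.36658403, -0.84174517],
       [ 0.62492147,  0.5639496 , -0.53984628]]), 't': array([-0.41906749,  0.30420345,  0.79717837])}
{'clock': 0.1, 'qpos': array([-1.4172041 ,  0.52193603, -0.03631137,  1.59993876,  0.02117254,
        1.02106778, -0.11280164]), 'qd': array([ 0.00135137, -0.00050869,  0.0009272 , -0.00198642,  0.00024502,
        0.0016268 , -0.00034827]), 'joint_efforts': array([ 2.23970870e-03, -9.28495431e+01,  1.98384561e+00, -3.70537376e+01,
        1.81378465e-02,  5.36376887e-03, -2.42996850e-05]), 'position': array([0.13867804, 0.60914401, 0.24779927]), 'tool_rot': array([-1.51839216,  1.56983018, -1.74222551]), 'force': array([ 0.2516839 , -0.62537085,  0.40388169]), 'moment': array([ 0.01321865, -0.00627372,  0.00177622]), 'grip_width': 0.08557038465517884}
```

View pics/top0.png

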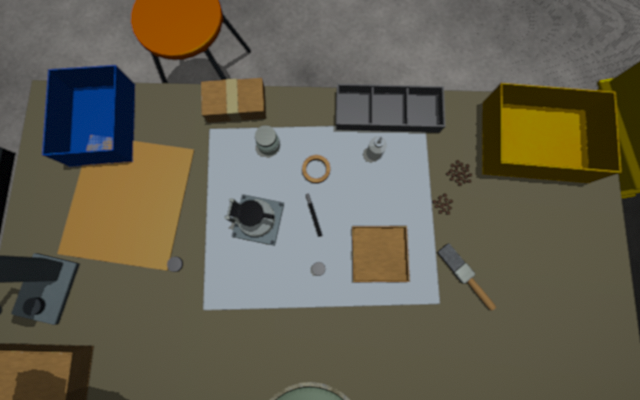

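View pics/side0.png

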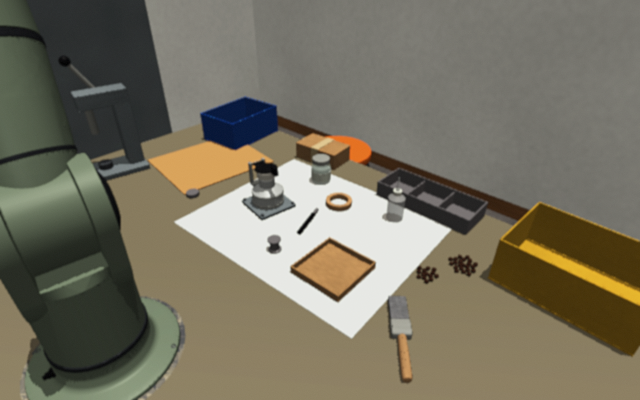

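```bash
cat > h.py <<'E'
from workcell import bot
import cv2,numpy as np
from scipy.spatial.transform import Rotation as Rn
def proj(n,X):
    c=bot.get_calibration(n);p=c['R']@np.array(X)+c['t'];return np.array([c['fx']*p[0]/p[2]+c['cx'],c['fy']*p[1]/p[2]+c['cy']])
def back(n,u,v,z):
    c=bot.get_calibration(n);d=c['R'].T@np.array([(u-c['cx'])/c['fx'],(v-c['cy'])/c['fy'],1]);o=-c['R'].T@c['t'];return o+d*(z-o[2])/d[2]
def tcp():
    s=bot.observe();return s['position'],Rn.from_euler('xyz',s['tool_rot']).as_matrix(),s
def crop(src,dst,x0,y0,x1,y1,k):
    im=cv2.imread(src)[y0:y1,x0:x1];cv2.imwrite(dst,cv2.resize(im,None,fx=k,fy=k,interpolation=cv2.INTER_CUBIC))
E
python3 - <<'E'
from h import *
p,R,s=tcp();print(R.round(3)); print(proj('top',p),proj('side',p))
crop('pics/top0.png','pics/topc.png',205,180,305,255,8)
crop('pics/side0.png','pics/sidec.png',230,145,310,225,7)
crop('pics/top0.png','pics/trayc.png',340,215,420,290,7)
E
```

```text
[[-0.     0.222  0.975]
 [-0.001  0.975 -0.222]
 [-1.    -0.001  0.   ]]
[-10.93738362 412.4472386 ] [ 33.28481096 127.58172567]
```

View pics/topc.png

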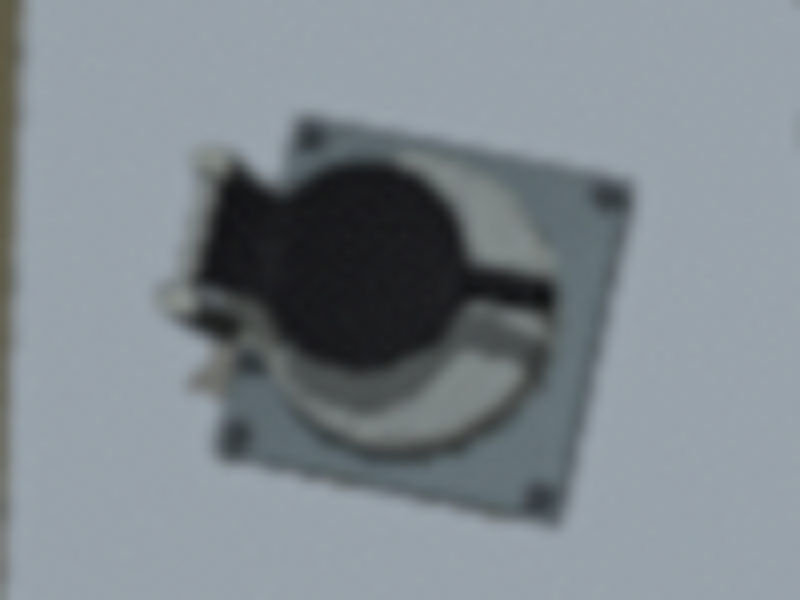

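View pics/sidec.png

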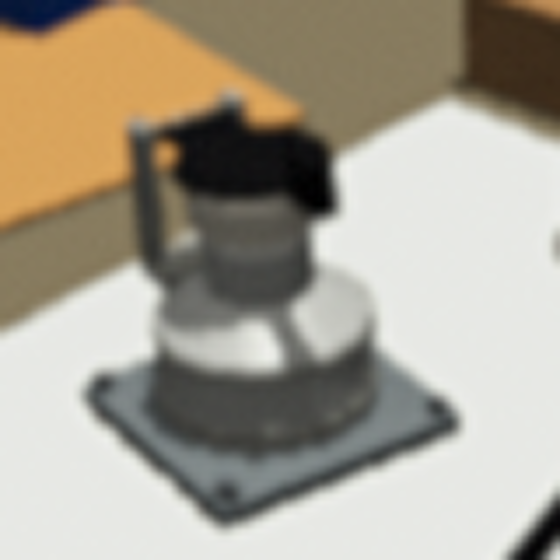

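View pics/trayc.png

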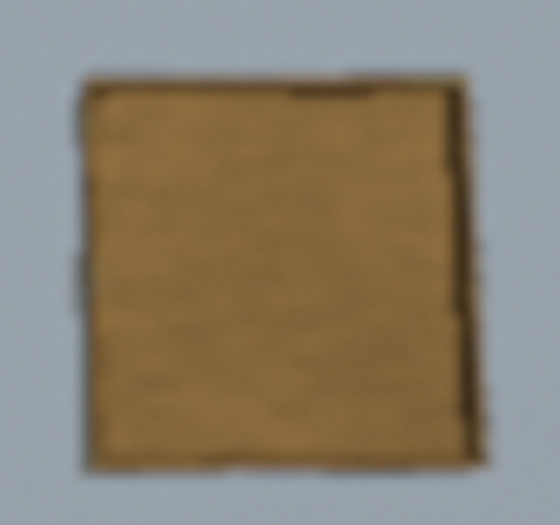

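```bash
cat >> h.py <<'E'
def P(c0,yaw,X):
    return np.array([c0[0],c0[1],0])+Rn.from_euler('z',yaw).as_matrix()@np.array(X)
E
python3 - <<'E'
from h import *
tc=np.array([(300,115),(632,180),(558,522),(222,455)])/8+[205,180]   # top corners
sc=np.array([(90,395),(228,518),(457,422)])/7+[230,145]
W=np.array([back('top',*p,0.006) for p in tc]);print(W.round(4))
print('top centre',W.mean(0), 'sides',[np.linalg.norm(W[i]-W[(i+1)%4]).round(4) for i in range(4)])
S=np.array([back('side',*p,0.006) for p in sc]);print('side',S.round(4),(S[0]+S[2])/2)
for i in range(4):
    d=W[(i+1)%4]-W[i];print(np.degrees(np.arctan2(d[1],d[0])).round(2))
# tray
tt=np.array([(88,78),(467,78),(487,465),(88,468)])/7+[340,215]
T=np.array([back('top',*p,0.022) for p in tt]);print('tray',T.round(4),T.mean(0))
# spare, tape etc.
for n,u,v,z in [('tape',316,168,.019),('spool',318,268,.036),('dropper',376,148,.08),('jar',267,139,.085),('mk1',308,195,.01),('mk2',320,235,.01)]: print(n,back('top',u,v,z).round(3))
E
```

```text
[[0.6217 0.2062 0.006 ]
 [0.6019 0.0906 0.006 ]
 [0.4845 0.1102 0.006 ]
 [0.5041 0.2247 0.006 ]]
top centre [0.55304179 0.1579099  0.006     ] sides [np.float64(0.1173), np.float64(0.119), np.float64(0.1162), np.float64(0.1191)]
side [[0.5072 0.2205 0.006 ]
 [0.4883 0.1076 0.006 ]
 [0.6002 0.0891 0.006 ]] [0.5537364  0.15480871 0.006     ]
-99.74
170.51
80.3
-8.97
tray [[ 0.5395 -0.0975  0.022 ]
 [ 0.5432 -0.2424  0.022 ]
 [ 0.3989 -0.2473  0.022 ]
 [ 0.394  -0.0989  0.022 ]] [ 0.46889619 -0.17153828  0.022     ]
tape [0.699 0.005 0.019]
spool [ 0.427 -0.008  0.036]
dropper [ 0.741 -0.153  0.08 ]
jar [0.756 0.135 0.085]
mk1 [0.624 0.025 0.01 ]
mk2 [ 0.515 -0.011  0.01 ]
```

```bash
python3 - <<'E'
from h import *
c0=(0.5533,0.1565);yaw=np.radians(-9.5)
ang=np.linspace(0,2*np.pi,60)
def draw(th,tag):
    for n,(x0,y0,x1,y1) in dict(top=(205,180,305,255),side=(230,140,310,220)).items():
        k=8 if n=='top' else 7
        im=cv2.resize(cv2.imread(f'pics/{n}0.png')[y0:y1,x0:x1],None,fx=k,fy=k,interpolation=cv2.INTER_CUBIC)
        def pl(pts,col,cl=True):
            q=np.array([(proj(n,P(c0,yaw,X))-[x0,y0])*k for X in pts]).round().astype(int);cv2.polylines(im,[q],cl,col,1)
        pl([(60,60,.0),(-60,60,0),(-60,-60,0),(60,-60,0)] and [(.06,.06,.006),(-.06,.06,.006),(-.06,-.06,.006),(.06,-.06,.006)],(0,0,255))
        pl([(.023*np.cos(a),.023*np.sin(a),.095) for a in ang],(0,255,255))
        pl([(.046*np.cos(a),.046*np.sin(a),.055) for a in ang],(255,0,255))
        pl([(.026,.058,.129),(-.026,.058,.129),(-.026,.046,.129),(.026,.046,.129)],(0,255,0))
        def G(x,d,h): # guard coords at angle th: d along -y, h up
            return (x,.052-d*np.cos(th)+h*np.sin(th)*1,.124+d*np.sin(th)+h*np.cos(th))
        pl([G(.005,.088,.022),G(-.005,.088,.022),G(-.005,.112,.022),G(.005,.112,.022)],(255,100,0))
        pl([G(.005,.088,.002),G(-.005,.088,.002),G(-.005,.112,.002),G(.005,.112,.002)],(255,200,0))
        pl([G(.033*np.cos(a),.052+.033*np.sin(a),0) for a in ang],(255,255,255))
        cv2.imwrite(f'pics/ov_{n}{tag}.png',im)
draw(0.06,'a')
E
```

```text
(no output)
```

View pics/ov_topa.png

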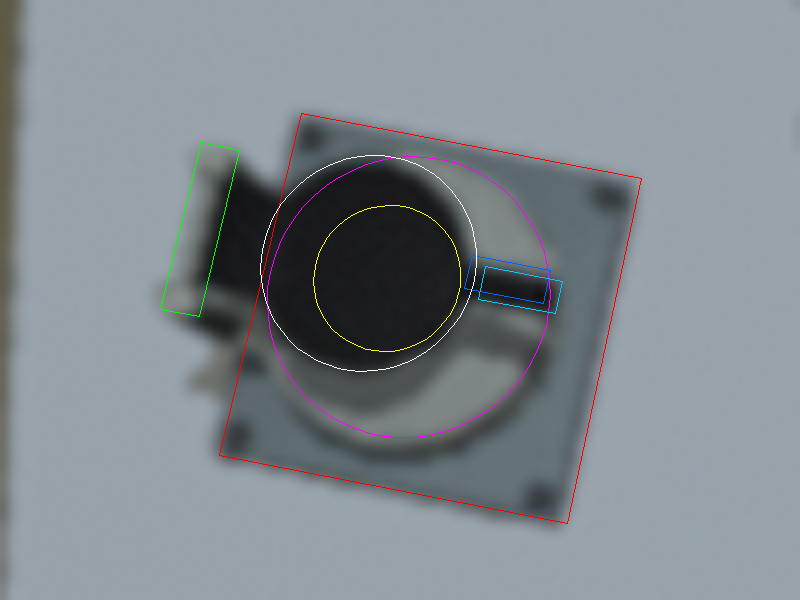

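View pics/ov_sidea.png

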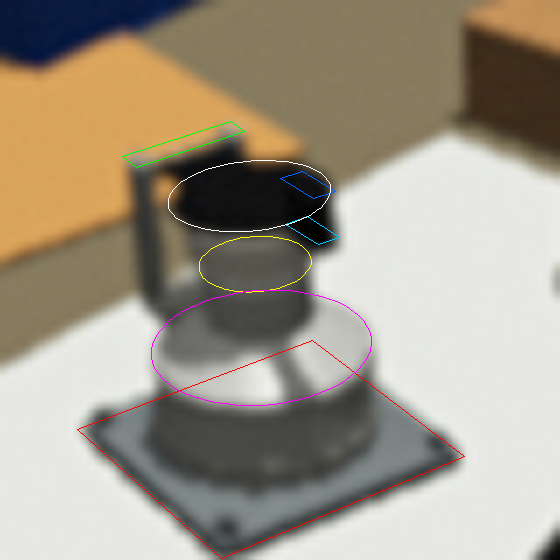

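```bash
cat >> h.py <<'E'
C0=(0.5533,0.1565);YAW=np.radians(-9.5)
def fin(th,d=.1,h=.012): return P(C0,YAW,(0,.052-d*np.cos(th)+h*np.sin(th),.124+d*np.sin(th)+h*np.cos(th)))
def go(X,heading=None):
    p,R,s=tcp(); d=R.T@(np.array(X)-p); r=''
    if heading is not None:
        hy=np.degrees(np.arctan2(R[1,1],R[0,1]));r=' wx %.1f'%((hy-heading+180)%360-180)
    print('t',s['clock'],'shift mm',(d*1000).round(1),r)
def st():
    p,R,s=tcp();print('t %.2f'%s['clock'],'p',p.round(4),'hdg %.1f'%np.degrees(np.arctan2(R[1,1],R[0,1])),'xax',R[:,0].round(3),'F',s['force'].round(1),'M',s['moment'].round(2),'w %.4f'%s['grip_width'],'q',s['qpos'].round(2))
E
python3 - <<'E'
from h import *
print(fin(0.06).round(4)); go(fin(.06)+[0,0,.10],-9.5)
E
```

```text
[0.5455 0.11   0.142 ]
t 0.1 shift mm [   6.2 -396.3  507.5]  wx 86.7
```

```bash
python3 -m creep '[{"ty":-0.02,"tz":0.025,"wx":4},{"ty":-0.045,"tz":0.058,"wx":10},{"ty":-0.075,"tz":0.096,"wx":17},{"ty":-0.105,"tz":0.134,"wx":24},{"ty":-0.135,"tz":0.173,"wx":31},{"ty":-0.165,"tz":0.211,"wx":38},{"ty":-0.19,"tz":0.243,"wx":43},{"ty":-0.2,"tz":0.256,"wx":45}]'; python3 -c "
from h import *
st();go(fin(.06)+[0,0,.10],-9.5)"
```

```text
t 0.10 p [0.1387 0.6091 0.2478] hdg 77.2 xax [-0.    -0.001 -1.   ] F [ 0.3 -0.6  0.4] M [ 0.01 -0.01  0.  ] w 0.0856 q [-1.42  0.52 -0.04  1.6   0.02  1.02 -0.11]
t 0.1 shift mm [   6.2 -396.3  507.5]  wx 86.7$[0]: bad value
```

```bash
python3 -m creep '[{"wx":4,"wy":0,"wz":0,"tx":0,"ty":-0.02,"tz":0.025,"claw":0}]'; python3 -c "
from h import *
st();go(fin(.06)+[0,0,.10],-9.5)"
```

```text
clock: 0.2
position: [0.1559, 0.5856, 0.2471]
tool_rot: [-2.496, 1.569, -2.786]
force: [0.3, -0.9, -1.1]
grip_width: 0.0855
t 0.20 p [0.1559 0.5856 0.2471] hdg 73.4 xax [-0.002 -0.001 -1.   ] F [ 0.3 -0.9 -1.1] M [-0.06  0.02 -0.02] w 0.0855 q [-1.39  0.49 -0.02  1.65  0.01  1.   -0.14]
t 0.2 shift mm [   4.7 -344.6  509.2]  wx 82.9
```

```bash
python3 -m creep '[{"wx":6,"wy":0,"wz":0,"tx":0,"ty":-0.024,"tz":0.036,"claw":0},{"wx":13,"wy":0,"wz":0,"tx":0,"ty":-0.05,"tz":0.074,"claw":0},{"wx":20,"wy":0,"wz":0,"tx":0,"ty":-0.076,"tz":0.112,"claw":0},{"wx":27,"wy":0,"wz":0,"tx":0,"ty":-0.102,"tz":0.15,"claw":0},{"wx":34,"wy":0,"wz":0,"tx":0,"ty":-0.128,"tz":0.188,"claw":0},{"wx":41,"wy":0,"wz":0,"tx":0,"ty":-0.154,"tz":0.227,"claw":0},{"wx":48,"wy":0,"wz":0,"tx":0,"ty":-0.18,"tz":0.265,"claw":0},{"wx":53,"wy":0,"wz":0,"tx":0,"ty":-0.2,"tz":0.295,"claw":0}]'; python3 -c "
from h import *
st();go(fin(.06)+[0,0,.10],-9.5)"
```

```text
clock: 1.0
position: [0.3828, 0.3073, 0.2469]
tool_rot: [-1.415, 1.569, -2.636]
force: [0.6, 1.7, -0.6]
grip_width: 0.0855
t 1.00 p [0.3828 0.3073 0.2469] hdg 20.0 xax [-0.002 -0.001 -1.   ] F [ 0.6  1.7 -0.6] M [ 0.06 -0.03  0.07] w 0.0855 q [-1.02  0.32  0.28  1.96 -0.11  0.88 -0.33]
t 1.0 shift mm [  4.8  85.3 241.1]  wx 29.5
```

```bash
python3 -m creep '[{"wx":5,"wy":0,"wz":0,"tx":0,"ty":0.014,"tz":0.04,"claw":0},{"wx":10,"wy":0,"wz":0,"tx":0,"ty":0.029,"tz":0.082,"claw":0},{"wx":16,"wy":0,"wz":0,"tx":0,"ty":0.045,"tz":0.127,"claw":0},{"wx":22,"wy":0,"wz":0,"tx":0,"ty":0.061,"tz":0.172,"claw":0},{"wx":27,"wy":0,"wz":0,"tx":0,"ty":0.075,"tz":0.213,"claw":0},{"wx":29.5,"wy":0,"wz":0,"tx":0.003,"ty":0.085,"tz":0.236,"claw":0},{"wx":29.5,"wy":0,"wz":0,"tx":0.005,"ty":0.085,"tz":0.241,"claw":0},{"wx":29.5,"wy":0,"wz":0,"tx":0.005,"ty":0.085,"tz":0.241,"claw":0}]'; python3 -c "
from h import *
st();go(fin(.06)+[0,0,.10],-9.5)
cv2.imwrite('pics/t1.png',bot.grab_frame('top'));cv2.imwrite('pics/s1.png',bot.grab_frame('side'))
p=tcp()[0];print(proj('top',p),proj('side',p))
crop('pics/t1.png','pics/t1c.png',180,130,340,250,5);crop('pics/s1.png','pics/s1c.png',200,80,340,200,5)"
```

```text
clock: 1.8
position: [0.5451, 0.1094, 0.2412]
tool_rot: [-0.895, 1.568, -2.632]
force: [-0.9, 0.1, 0.1]
grip_width: 0.0857
t 1.80 p [0.5451 0.1094 0.2412] hdg -9.5 xax [-0.003 -0.002 -1.   ] F [-0.9  0.1  0.1] M [ 0.04  0.04 -0.01] w 0.0857 q [-0.63  0.46  0.45  1.81 -0.24  0.93 -0.24]
t 1.8 shift mm [-0.8  0.4 -0.7]  wx 0.0
[262.47602478 209.27227177] [271.53118467 136.33488643]
```

View pics/t1c.png

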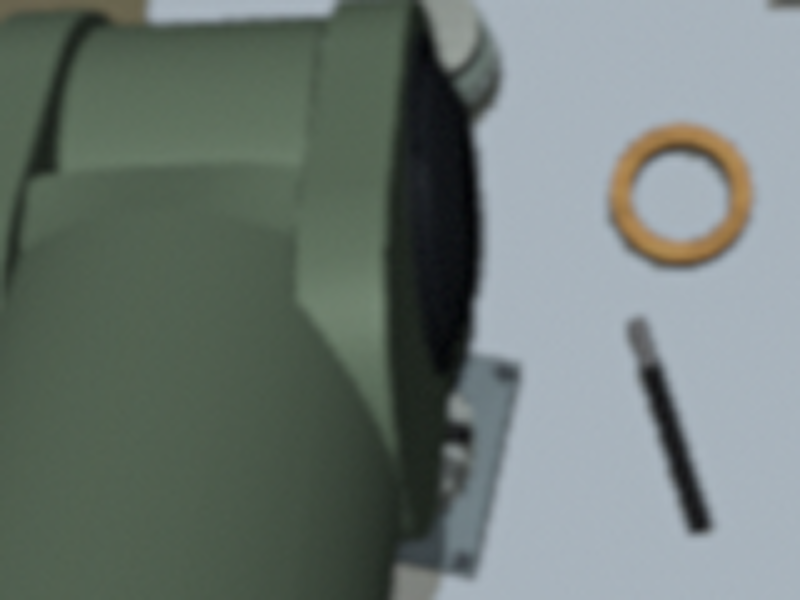

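View pics/s1c.png

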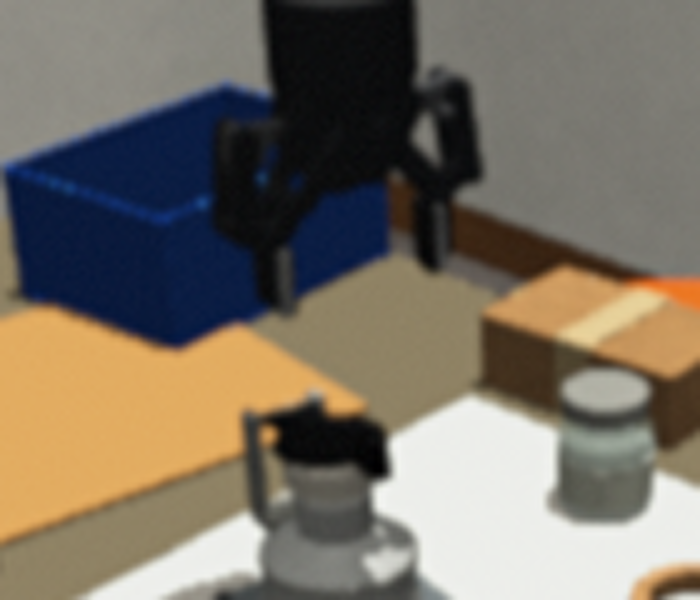

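```bash
python3 -m creep '[{"wx":0,"wy":0,"wz":0,"tx":0.025,"ty":0,"tz":-0.001,"claw":0},{"wx":0,"wy":0,"wz":0,"tx":0.06,"ty":0,"tz":-0.001,"claw":0},{"wx":0,"wy":0,"wz":0,"tx":0.085,"ty":0,"tz":-0.001,"claw":0},{"wx":0,"wy":0,"wz":0,"tx":0.093,"ty":0,"tz":-0.001,"claw":0},{"wx":0,"wy":0,"wz":0,"tx":0.093,"ty":0,"tz":-0.001,"claw":0}]' 20; python3 -c "
from h import *
st()
cv2.imwrite('pics/s2.png',bot.grab_frame('side'))
crop('pics/s2.png','pics/s2c.png',220,110,320,190,7)"
```

```text
clock: 2.4
position: [0.544, 0.1126, 0.1483]
tool_rot: [-1.18, 1.567, -2.913]
force: [0.3, 0.5, 0.5]
grip_width: 0.0853
t 2.40 p [0.544  0.1126 0.1483] hdg -9.3 xax [-0.004 -0.001 -1.   ] F [0.3 0.5 0.5] M [-0.02 -0.   -0.03] w 0.0853 q [-0.59  0.58  0.39  1.89 -0.32  0.74 -0.18]
```

View pics/s2c.png

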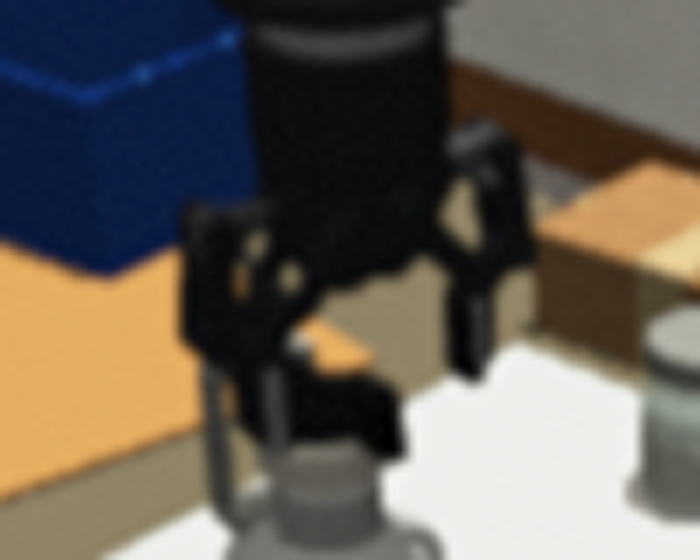

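```bash
python3 -m creep '[{"wx":0,"wy":0,"wz":0,"tx":0,"ty":0.001,"tz":0.003,"claw":0},{"wx":0,"wy":0,"wz":0,"tx":0,"ty":0.001,"tz":0.003,"claw":1},{"wx":0,"wy":0,"wz":0,"tx":0,"ty":0.001,"tz":0.003,"claw":1},{"wx":0,"wy":0,"wz":0,"tx":0,"ty":0.001,"tz":0.003,"claw":1},{"wx":0,"wy":0,"wz":0,"tx":0,"ty":0.001,"tz":0.003,"claw":1},{"wx":0,"wy":0,"wz":0,"tx":0,"ty":0.001,"tz":0.003,"claw":1},{"wx":0,"wy":0,"wz":0,"tx":0,"ty":0.001,"tz":0.003,"claw":1},{"wx":0,"wy":0,"wz":0,"tx":0,"ty":0.001,"tz":0.003,"claw":1}]' 20; python3 -c "
from h import *
st()
cv2.imwrite('pics/s3.png',bot.grab_frame('side'))
crop('pics/s3.png','pics/s3c.png',220,110,320,190,7)"
```

```text
clock: 3.25
position: [0.5465, 0.1092, 0.1497]
tool_rot: [1.258, 1.57, -0.476]
force: [7.6, -1.1, -0.3]
grip_width: 0.0095
t 3.25 p [0.5465 0.1092 0.1497] hdg -9.3 xax [ 0.001 -0.    -1.   ] F [ 7.6 -1.1 -0.3] M [-0.28 -1.62 -0.18] w 0.0095 q [-0.58  0.58  0.39  1.88 -0.32  0.74 -0.18]
```

View pics/s3c.png

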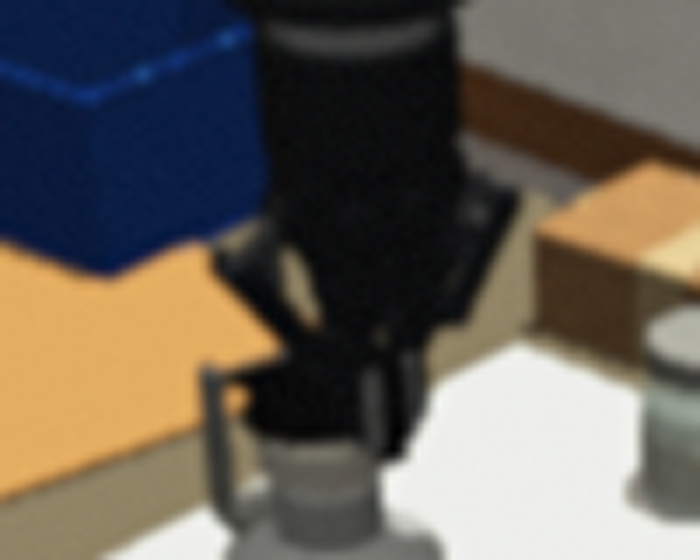

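```bash
python3 -c "
import numpy as np
f=lambda t:np.array([-.1*np.cos(t)+.012*np.sin(t),.1*np.sin(t)+.012*np.cos(t)])
for t in np.arange(.06,2.5,.1):
  d=(f(t)-f(.06))*1000;print('%.2f tz %.1f tx %.1f'%(t,-d[0],-d[1]))"
```

```text
0.06 tz -0.0 tx -0.0
0.16 tz -2.3 tx -9.8
0.26 tz -5.5 tx -19.3
0.36 tz -9.7 tx -28.5
0.46 tz -14.8 tx -37.2
0.56 tz -20.7 tx -45.3
0.66 tz -27.5 tx -52.8
0.76 tz -34.9 tx -59.6
0.86 tz -43.0 tx -65.6
0.96 tz -51.6 tx -70.8
1.06 tz -60.7 tx -75.1
1.16 tz -70.2 tx -78.5
1.26 tz -79.9 tx -80.9
1.36 tz -89.9 tx -82.3
1.46 tz -100.0 tx -82.7
1.56 tz -110.0 tx -82.1
1.66 tz -120.0 tx -80.6
1.76 tz -129.7 tx -78.0
1.86 tz -139.1 tx -74.5
1.96 tz -148.1 tx -70.0
2.06 tz -156.7 tx -64.7
2.16 tz -164.6 tx -58.5
2.26 tz -172.0 tx -51.6
2.36 tz -178.5 tx -43.9
2.46 tz -184.3 tx -35.7
```

```bash
python3 -m creep '[{"wx":0,"wy":0,"wz":0,"tx":-0.005,"ty":0.002,"tz":-0.001,"claw":1},{"wx":0,"wy":0,"wz":0,"tx":-0.01,"ty":0.002,"tz":-0.002,"claw":1},{"wx":0,"wy":0,"wz":0,"tx":-0.019,"ty":0.002,"tz":-0.0055,"claw":1},{"wx":0,"wy":0,"wz":0,"tx":-0.0285,"ty":0.002,"tz":-0.0097,"claw":1},{"wx":0,"wy":0,"wz":0,"tx":-0.037,"ty":0.002,"tz":-0.0148,"claw":1},{"wx":0,"wy":0,"wz":0,"tx":-0.037,"ty":0.002,"tz":-0.0148,"claw":1}]' 20; python3 -c "
from h import *
st()
cv2.imwrite('pics/s4.png',bot.grab_frame('side'))
crop('pics/s4.png','pics/s4c.png',220,100,320,180,7)"
```

```text
clock: 3.9
position: [0.55, 0.1243, 0.1875]
tool_rot: [-1.412, 1.57, 3.138]
force: [-6.4, 1.0, 0.9]
grip_width: 0.0096
t 3.90 p [0.55   0.1243 0.1875] hdg -9.3 xax [-0.001  0.    -1.   ] F [-6.4  1.   0.9] M [ 0.36  1.55 -0.19] w 0.0096 q [-0.63  0.54  0.42  1.84 -0.29  0.83 -0.22]
```

View pics/s4c.png

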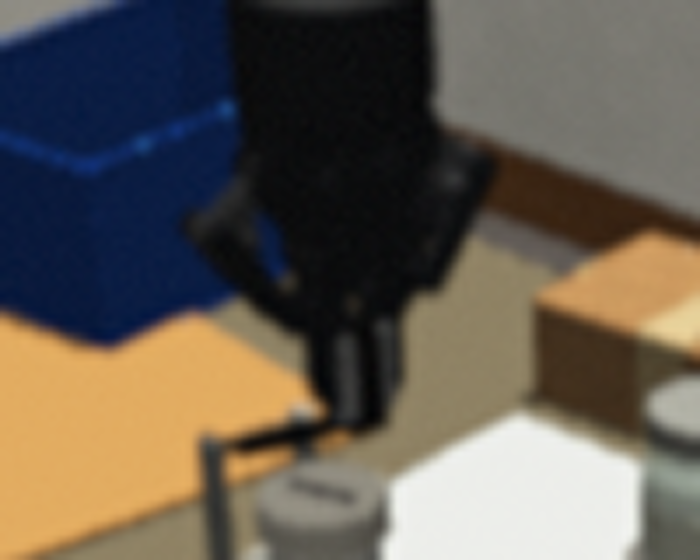

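```bash
python3 -m creep '[{"wx":0,"wy":0,"wz":0,"tx":-0.0081,"ty":-0.001,"tz":-0.0059,"claw":1},{"wx":0,"wy":0,"wz":0,"tx":-0.0156,"ty":-0.001,"tz":-0.0127,"claw":1},{"wx":0,"wy":0,"wz":0,"tx":-0.0224,"ty":-0.001,"tz":-0.0201,"claw":1},{"wx":0,"wy":0,"wz":0,"tx":-0.0284,"ty":-0.001,"tz":-0.0282,"claw":1},{"wx":0,"wy":0,"wz":0,"tx":-0.0336,"ty":-0.001,"tz":-0.0368,"claw":1},{"wx":0,"wy":0,"wz":0,"tx":-0.0379,"ty":-0.001,"tz":-0.0459,"claw":1},{"wx":0,"wy":0,"wz":0,"tx":-0.0413,"ty":-0.001,"tz":-0.0554,"claw":1},{"wx":0,"wy":0,"wz":0,"tx":-0.0413,"ty":-0.001,"tz":-0.0554,"claw":1}]' 20; python3 -c "
from h import *
st()
cv2.imwrite('pics/s5.png',bot.grab_frame('side'))
crop('pics/s5.png','pics/s5c.png',220,90,320,170,7)"
```

```text
clock: 4.75
position: [0.559, 0.1804, 0.2296]
tool_rot: [2.085, 1.569, 0.353]
force: [4.2, -2.1, 1.9]
grip_width: 0.0094
t 4.75 p [0.559  0.1804 0.2296] hdg -9.2 xax [ 0.001  0.    -1.   ] F [ 4.2 -2.1  1.9] M [-0.27 -1.05 -0.04] w 0.0094 q [-0.72  0.52  0.44  1.74 -0.26  0.94 -0.33]
```

View pics/s5c.png

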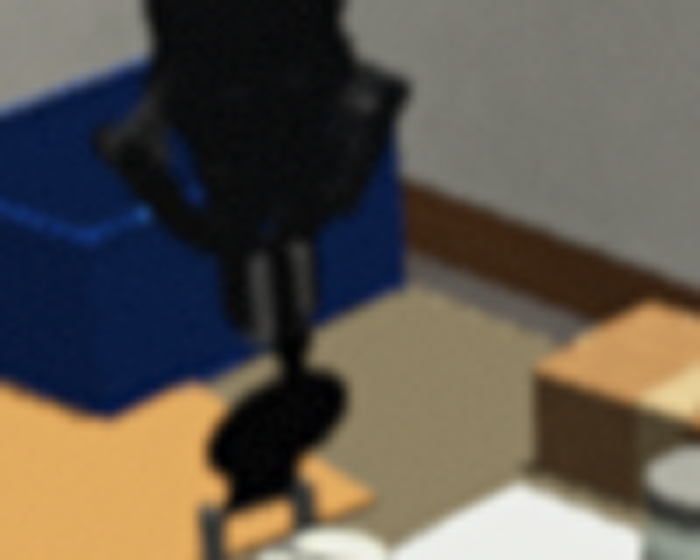

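```bash
python3 -m creep '[{"wx":0,"wy":0,"wz":0,"tx":-0.0024,"ty":0.0005,"tz":-0.0097,"claw":1},{"wx":0,"wy":0,"wz":0,"tx":-0.0038,"ty":0.0005,"tz":-0.0197,"claw":1},{"wx":0,"wy":0,"wz":0,"tx":-0.0042,"ty":0.0005,"tz":-0.0298,"claw":1},{"wx":0,"wy":0,"wz":0,"tx":-0.0036,"ty":0.0005,"tz":-0.0398,"claw":1},{"wx":0,"wy":0,"wz":0,"tx":-0.0021,"ty":0.0005,"tz":-0.0498,"claw":1},{"wx":0,"wy":0,"wz":0,"tx":0.0005,"ty":0.0005,"tz":-0.0595,"claw":1},{"wx":0,"wy":0,"wz":0,"tx":0.004,"ty":0.0005,"tz":-0.0689,"claw":1},{"wx":0,"wy":0,"wz":0,"tx":0.004,"ty":0.0005,"tz":-0.0689,"claw":1}]' 20; python3 -c "
from h import *
st()"
```

```text
clock: 5.6
position: [0.5711, 0.2503, 0.2253]
tool_rot: [2.251, 1.568, 0.521]
force: [3.4, 0.6, 4.3]
grip_width: 0.0095
t 5.60 p [0.5711 0.2503 0.2253] hdg -9.2 xax [ 0.003  0.002 -1.   ] F [3.4 0.6 4.3] M [ 0.18 -0.73 -0.02] w 0.0095 q [-0.79  0.58  0.43  1.65 -0.28  0.97 -0.43]
```

```bash
python3 -m creep '[{"wx":0,"wy":0,"wz":0,"tx":0.0045,"ty":0.0005,"tz":-0.009,"claw":1},{"wx":0,"wy":0,"wz":0,"tx":0.0098,"ty":0.0005,"tz":-0.0176,"claw":1},{"wx":0,"wy":0,"wz":0,"tx":0.016,"ty":0.0005,"tz":-0.0255,"claw":1},{"wx":0,"wy":0,"wz":0,"tx":0.0229,"ty":0.0005,"tz":-0.0329,"claw":1},{"wx":0,"wy":0,"wz":0,"tx":0.0229,"ty":0.0005,"tz":-0.0329,"claw":1}]' 20; python3 -c "
from h import *
st()
cv2.imwrite('pics/s6.png',bot.grab_frame('side'))
crop('pics/s6.png','pics/s6c.png',220,90,320,170,7)"
```

```text
clock: 6.1
position: [0.5773, 0.2854, 0.2017]
tool_rot: [2.377, 1.566, 0.649]
force: [2.8, 4.2, 5.4]
grip_width: 0.0094
t 6.10 p [0.5773 0.2854 0.2017] hdg -9.0 xax [ 0.004  0.003 -1.   ] F [2.8 4.2 5.4] M [ 0.67 -0.69 -0.04] w 0.0094 q [-0.82  0.64  0.41  1.61 -0.3   0.95 -0.46]
```

View pics/s6c.png

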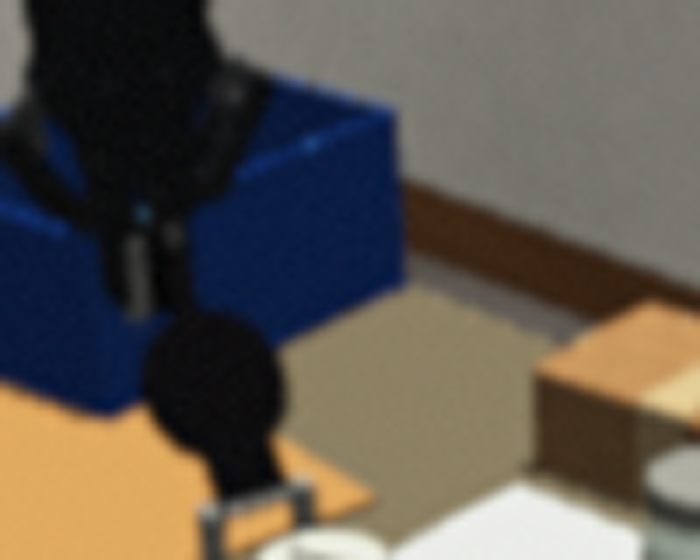

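```bash
python3 -m creep '[{"wx":0,"wy":0,"wz":0,"tx":0,"ty":0,"tz":0,"claw":0},{"wx":0,"wy":0,"wz":0,"tx":0,"ty":0,"tz":0,"claw":0},{"wx":0,"wy":0,"wz":0,"tx":0,"ty":0,"tz":0,"claw":0},{"wx":0,"wy":0,"wz":0,"tx":0,"ty":0,"tz":0,"claw":0},{"wx":0,"wy":0,"wz":0,"tx":-0.02,"ty":0,"tz":0,"claw":0},{"wx":0,"wy":0,"wz":0,"tx":-0.05,"ty":0,"tz":0,"claw":0},{"wx":0,"wy":0,"wz":0,"tx":-0.075,"ty":0,"tz":0,"claw":0},{"wx":0,"wy":0,"wz":0,"tx":-0.08,"ty":0,"tz":0,"claw":0}]' 20; python3 -c "
from h import *
st()
cv2.imwrite('pics/s7.png',bot.grab_frame('side'));cv2.imwrite('pics/t7.png',bot.grab_frame('top'))
crop('pics/s7.png','pics/s7c.png',220,130,320,210,8);crop('pics/t7.png','pics/t7c.png',205,180,305,255,8)"
```

```text
clock: 6.95
position: [0.5778, 0.2849, 0.285]
tool_rot: [2.348, 1.562, 0.619]
force: [-0.1, 0.2, -0.0]
grip_width: 0.0853
t 6.95 p [0.5778 0.2849 0.285 ] hdg -9.1 xax [ 0.007  0.005 -1.   ] F [-0.1  0.2 -0. ] M [-0.01  0.03  0.02] w 0.0853 q [-0.84  0.55  0.45  1.53 -0.26  1.11 -0.49]
```

View pics/s7c.png

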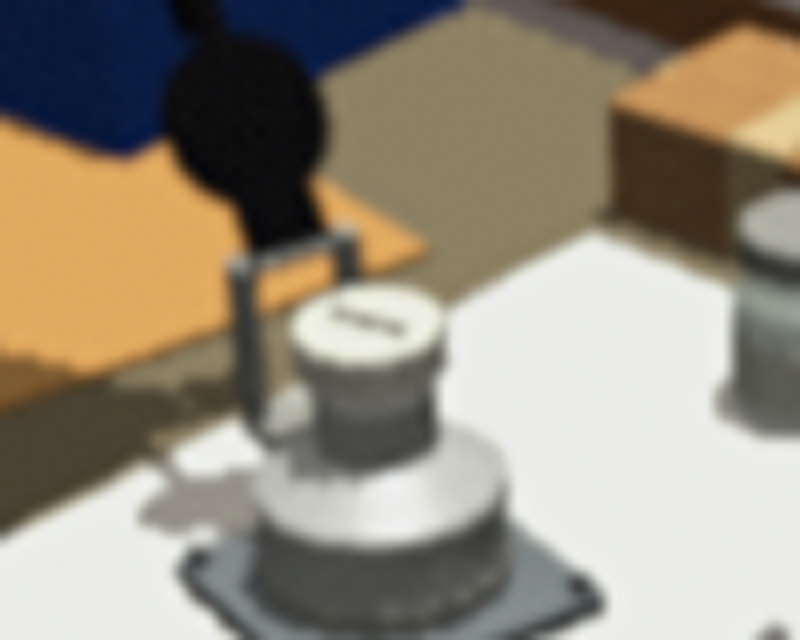

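View pics/t7c.png

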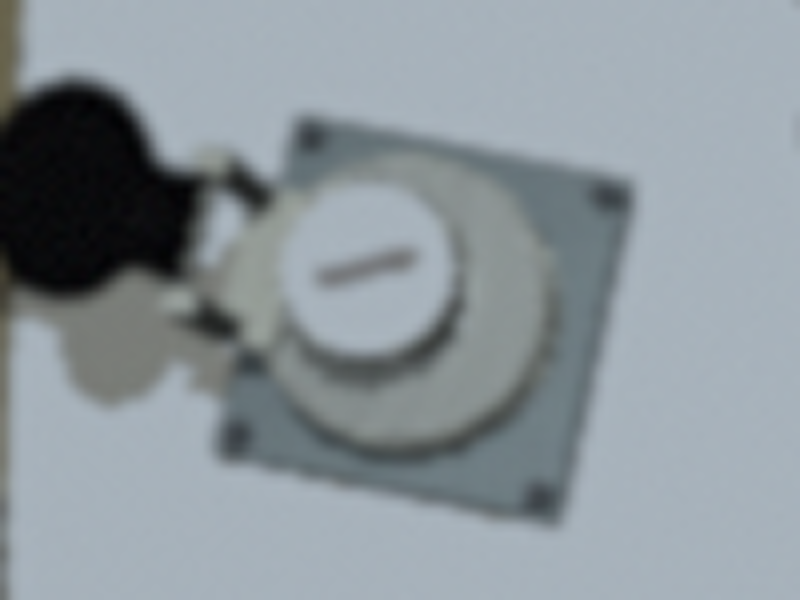

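```bash
python3 -c "
from h import *
im=cv2.imread('pics/t7.png')
# segment cap top in top view
k=8;c=cv2.resize(im[180:255,205:305],None,fx=k,fy=k,interpolation=cv2.INTER_CUBIC)
print(c[320,370],c[300,500],c[400,700])
t=back('top',369/8+205-.44,270/8+180-.44,.1195);s=back('side',368/8+220-.44,328/8+130-.44,.1195);print(t,s)
print('diam top',np.linalg.norm(back('top',281/8,270/8,.1195)-back('top',460/8,270/8,.1195)))
# triangulate
ct=bot.get_calibration('top');cs=bot.get_calibration('side')
M=lambda c:np.diag([1,1,1])@np.array([[c['fx'],0,c['cx']],[0,c['fy'],c['cy']],[0,0,1]])@np.c_[c['R'],c['t']]
X=cv2.triangulatePoints(M(ct),M(cs),np.array([[369/8+204.56],[270/8+179.56]]),np.array([[368/8+219.56],[328/8+129.56]]));print((X[:3]/X[3]).T)
# fin-based line: pot x-offset of TCP at low force
R=Rn.from_euler('z',YAW).as_matrix()
for p in [(.5465,.1092),(.55,.1243),(.559,.1804),(.5711,.2503),(.5773,.2854)]: print((R[:2,:2].T@(np.array(p)-C0)).round(4))
"
```

```text
[187 178 167] [148 148 140] [187 177 167]
[0.55305529 0.15872609 0.1195    ] [0.5513484  0.15529429 0.1195    ]
diam top 0.06003191668366022
[[0.55374658 0.15890796 0.11711627]]
[ 0.0011 -0.0478]
[ 0.0021 -0.0323]
[0.0017 0.0245]
[0.0021 0.0955]
[0.0024 0.1311]
```

```bash
python3 -c "
from h import *
go([.5548,.157,.25],-54.5)"
```

```text
t 7.05 shift mm [ 32.1  -2.  129.9]  wx 45.4
```

```bash
cat >> h.py <<'E'
def goR(X,heading):
    p,R,s=tcp();a=np.radians(heading);x=np.array([0,0,-1.]);y=np.array([np.cos(a),np.sin(a),0]);T=np.c_[x,y,np.cross(x,y)]
    print('t %.2f'%s['clock'],'shift mm',(R.T@(np.array(X)-p)*1000).round(1),'rot',np.degrees(Rn.from_matrix(R.T@T).as_rotvec()).round(2))
E
python3 -m creep '[{"wx":6,"wy":0,"wz":0,"tx":0,"ty":0,"tz":0.02,"claw":0},{"wx":13,"wy":0,"wz":0,"tx":0,"ty":0,"tz":0.045,"claw":0},{"wx":20,"wy":0,"wz":0,"tx":0,"ty":0,"tz":0.075,"claw":0},{"wx":27,"wy":0,"wz":0,"tx":0.0,"ty":0,"tz":0.105,"claw":0},{"wx":34,"wy":0,"wz":0,"tx":0.015,"ty":-0.002,"tz":0.13,"claw":0},{"wx":41,"wy":0,"wz":0,"tx":0.032,"ty":-0.002,"tz":0.13,"claw":0},{"wx":45.4,"wy":0,"wz":0,"tx":0.032,"ty":-0.002,"tz":0.13,"claw":0},{"wx":45.4,"wy":0,"wz":0,"tx":0.032,"ty":-0.002,"tz":0.13,"claw":0}]' 20; python3 -c "
from h import *
st();goR([.5548,.157,.112],-54.5)"
```

```text
clock: 7.85
position: [0.5542, 0.1567, 0.2488]
tool_rot: [-3.063, 1.567, 0.697]
force: [-0.0, -0.3, 0.8]
grip_width: 0.0854
t 7.85 p [0.5542 0.1567 0.2488] hdg -54.6 xax [ 0.003  0.002 -1.   ] F [-0.  -0.3  0.8] M [-0.01 -0.02  0.  ] w 0.0854 q [-0.83  0.52  0.66  1.76 -0.38  0.99 -0.98]
t 7.85 shift mm [ 1.368e+02  1.000e-01 -2.000e-01] rot [-0.05 -0.22  0.02]
```

```bash
python3 -m creep '[{"wx":0,"wy":-0.2,"wz":0,"tx":0.025,"ty":0,"tz":0,"claw":0},{"wx":0,"wy":-0.2,"wz":0,"tx":0.06,"ty":0,"tz":0,"claw":0},{"wx":0,"wy":-0.2,"wz":0,"tx":0.09,"ty":0,"tz":0,"claw":0},{"wx":0,"wy":-0.2,"wz":0,"tx":0.11,"ty":0,"tz":0,"claw":0},{"wx":0,"wy":-0.2,"wz":0,"tx":0.125,"ty":0,"tz":0,"claw":0},{"wx":0,"wy":-0.2,"wz":0,"tx":0.137,"ty":0,"tz":0,"claw":0},{"wx":0,"wy":-0.2,"wz":0,"tx":0.137,"ty":0,"tz":0,"claw":0}]' 20; python3 -c "
from h import *
st();goR([.5548,.157,.112],-54.5)
cv2.imwrite('pics/s8.png',bot.grab_frame('side'))
crop('pics/s8.png','pics/s8c.png',220,110,320,200,7)"
```

```text
clock: 8.55
position: [0.5542, 0.1569, 0.1107]
tool_rot: [-0.537, 1.57, -3.059]
force: [-0.5, 0.0, 0.2]
grip_width: 0.0857
t 8.55 p [0.5542 0.1569 0.1107] hdg -54.5 xax [-0.001 -0.    -1.   ] F [-0.5  0.   0.2] M [-0.02 -0.02  0.02] w 0.0857 q [-0.74  0.7   0.53  1.86 -0.51  0.72 -0.87]
t 8.55 shift mm [-1.3  0.3 -0.5] rot [-0.    0.06  0.04]
```

View pics/s8c.png

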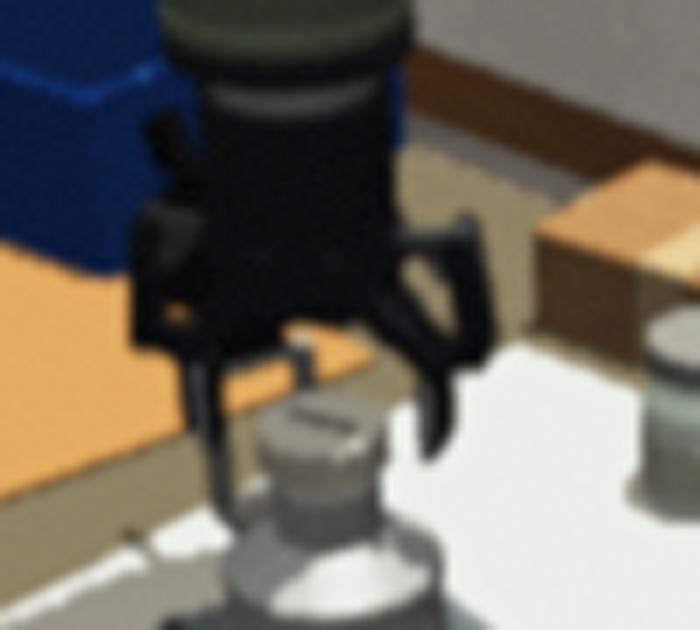

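Fingers straddle the cap head (cap top at about crop (320,410)), clear of the cheeks. Closing gently.

```bash
python3 -m creep '[{"wx":0,"wy":0,"wz":0,"tx":-0.001,"ty":0,"tz":0,"claw":1},{"wx":0,"wy":0,"wz":0,"tx":-0.001,"ty":0,"tz":0,"claw":1},{"wx":0,"wy":0,"wz":0,"tx":-0.001,"ty":0,"tz":0,"claw":1},{"wx":0,"wy":0,"wz":0,"tx":-0.001,"ty":0,"tz":0,"claw":1},{"wx":0,"wy":0,"wz":0,"tx":-0.001,"ty":0,"tz":0,"claw":1}]' 20; python3 -c "
from h import *
st()
cv2.imwrite('pics/s9.png',bot.grab_frame('side'))
crop('pics/s9.png','pics/s9c.png',220,110,320,200,7)"
```

```text
clock: 9.1
position: [0.555, 0.1571, 0.1131]
tool_rot: [-3.05, 1.57, 0.711]
force: [1.3, 0.1, 4.8]
grip_width: 0.0533
t 9.10 p [0.555  0.1571 0.1131] hdg -54.5 xax [ 0.001  0.001 -1.   ] F [1.3 0.1 4.8] M [ 0.05 -0.32  0.04] w 0.0533 q [-0.74  0.7   0.53  1.86 -0.51  0.72 -0.87]
```

View pics/s9c.png

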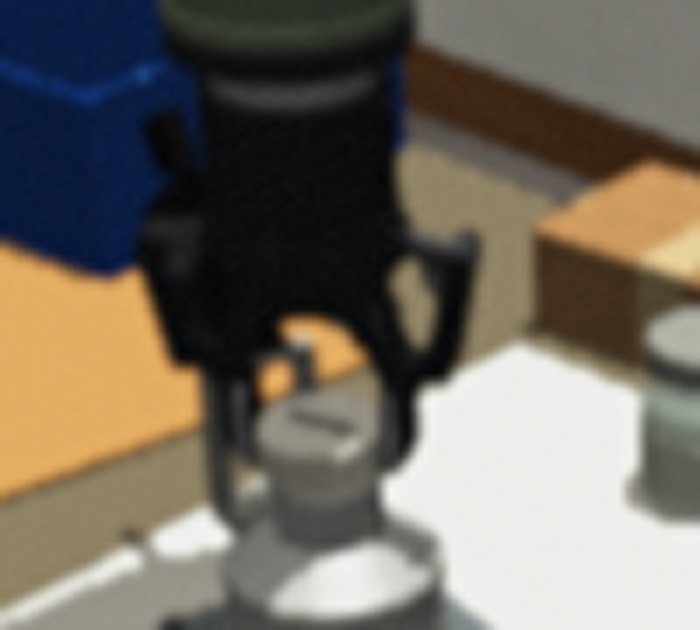

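```bash
python3 -m creep '[{"wx":0,"wy":0,"wz":0,"tx":0,"ty":0,"tz":0,"claw":1},{"wx":0,"wy":0,"wz":0,"tx":0.001,"ty":0,"tz":0,"claw":1},{"wx":0,"wy":0,"wz":0,"tx":0.002,"ty":0,"tz":0,"claw":1},{"wx":0,"wy":0,"wz":0,"tx":0.003,"ty":0,"tz":0,"claw":1},{"wx":0,"wy":0,"wz":0,"tx":0.003,"ty":0,"tz":0,"claw":1}]' 40; python3 -c "
from h import *
st()"
```

```text
clock: 9.65
position: [0.5551, 0.1571, 0.1104]
tool_rot: [-2.973, 1.569, 0.788]
force: [-1.7, -0.5, 11.4]
grip_width: 0.053
t 9.65 p [0.5551 0.1571 0.1104] hdg -54.5 xax [ 0.001  0.001 -1.   ] F [-1.7 -0.5 11.4] M [0.02 0.44 0.05] w 0.0530 q [-0.74  0.7   0.53  1.86 -0.51  0.72 -0.87]
```

```bash
python3 -m creep '[{"wx":0,"wy":0,"wz":0,"tx":0.001,"ty":0,"tz":0,"claw":1},{"wx":0,"wy":0,"wz":0,"tx":0.0018,"ty":0,"tz":0,"claw":1},{"wx":0,"wy":0,"wz":0,"tx":0.0018,"ty":0,"tz":0,"claw":1}]' 40; python3 -c "
from h import *
st()"
```

```text
clock: 9.95
position: [0.5552, 0.1571, 0.1093]
tool_rot: [-2.746, 1.569, 1.015]
force: [-4.7, -0.7, 21.4]
grip_width: 0.0528
t 9.95 p [0.5552 0.1571 0.1093] hdg -54.5 xax [ 0.001  0.002 -1.   ] F [-4.7 -0.7 21.4] M [-0.1   1.13  0.06] w 0.0528 q [-0.73  0.7   0.52  1.86 -0.52  0.72 -0.87]
```

```bash
python3 -m creep '[{"wx":-2,"wy":0,"wz":0,"tx":0.0005,"ty":0,"tz":0,"claw":1},{"wx":-5,"wy":0,"wz":0,"tx":0.0005,"ty":0,"tz":0,"claw":1},{"wx":-8,"wy":0,"wz":0,"tx":0.0005,"ty":0,"tz":0,"claw":1},{"wx":-10,"wy":0,"wz":0,"tx":0.0005,"ty":0,"tz":0,"claw":1}]' 40; python3 -c "
from h import *
st()
cv2.imwrite('pics/s10.png',bot.grab_frame('side'))
crop('pics/s10.png','pics/s10c.png',220,110,320,200,7)"
```

```text
clock: 10.35
position: [0.5556, 0.1572, 0.1095]
tool_rot: [-3.088, 1.568, 0.849]
force: [-0.8, -1.0, 15.2]
grip_width: 0.0527
t 10.35 p [0.5556 0.1572 0.1095] hdg -44.4 xax [ 0.002  0.002 -1.   ] F [-0.8 -1.  15.2] M [ 0.    0.33 -0.02] w 0.0527 q [-0.7   0.69  0.48  1.86 -0.47  0.71 -0.73]
```

View pics/s10c.png

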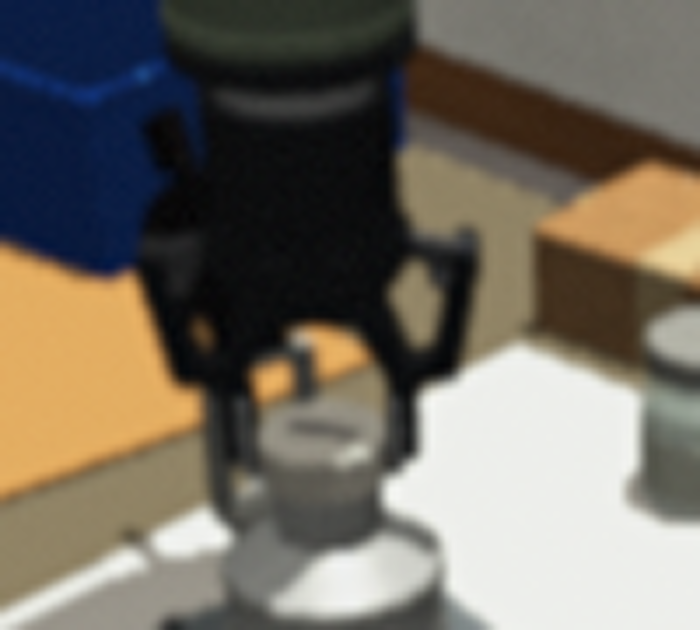

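```bash
python3 -m creep '[{"wx":-3,"wy":0,"wz":0,"tx":0.001,"ty":0,"tz":0,"claw":1},{"wx":-6,"wy":0,"wz":0,"tx":0.001,"ty":0,"tz":0,"claw":1},{"wx":-9,"wy":0,"wz":0,"tx":0.001,"ty":0,"tz":0,"claw":1},{"wx":-12,"wy":0,"wz":0,"tx":0.001,"ty":0,"tz":0,"claw":1},{"wx":-15,"wy":0,"wz":0,"tx":0.001,"ty":0,"tz":0,"claw":1}]' 40; python3 -c "
from h import *
st()"
```

```text
clock: 10.9
position: [0.5562, 0.1575, 0.1094]
tool_rot: [2.832, 1.566, 0.752]
force: [-1.5, 0.5, 16.8]
grip_width: 0.0529
t 10.90 p [0.5562 0.1575 0.1094] hdg -29.2 xax [ 0.003  0.003 -1.   ] F [-1.5  0.5 16.8] M [ 0.26  0.3  -0.05] w 0.0529 q [-0.66  0.67  0.4   1.85 -0.4   0.69 -0.53]
```

```bash
python3 -m creep '[{"wx":-3,"wy":0,"wz":0,"tx":0.001,"ty":0,"tz":0,"claw":1},{"wx":-6,"wy":0,"wz":0,"tx":0.001,"ty":0,"tz":0,"claw":1},{"wx":-9,"wy":-0.1,"wz":0,"tx":0.001,"ty":0,"tz":0,"claw":1},{"wx":-12,"wy":-0.1,"wz":0,"tx":0.001,"ty":0,"tz":0,"claw":1}]' 40; python3 -c "
from h import *
st();goR([.5555,.1572,.1094],-17)
cv2.imwrite('pics/s11.png',bot.grab_frame('side'))
crop('pics/s11.png','pics/s11c.png',220,110,320,200,7)"
```

```text
clock: 11.3
position: [0.5567, 0.1575, 0.1094]
tool_rot: [2.385, 1.567, 0.515]
force: [-2.8, -1.0, 21.1]
grip_width: 0.0529
t 11.30 p [0.5567 0.1575 0.1094] hdg -17.1 xax [ 0.004  0.002 -1.   ] F [-2.8 -1.  21.1] M [-0.28  0.82 -0.14] w 0.0529 q [-0.62  0.66  0.35  1.85 -0.34  0.68 -0.37]
t 11.30 shift mm [-0.  -1.   0.6] rot [-0.09 -0.17 -0.16]
```

View pics/s11c.png

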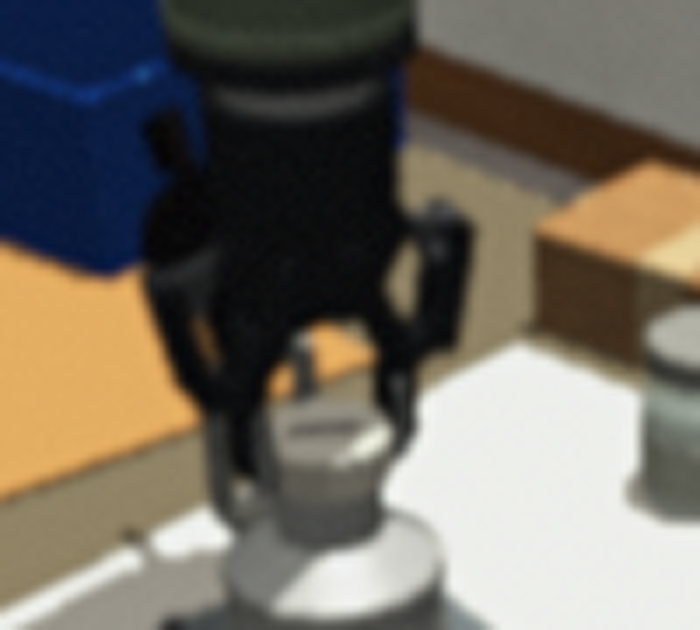

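```bash
python3 -m creep '[{"wx":-2,"wy":0,"wz":0,"tx":0.0007,"ty":-0.0005,"tz":0.0003,"claw":1},{"wx":-4,"wy":0,"wz":0,"tx":0.0007,"ty":-0.0005,"tz":0.0003,"claw":1},{"wx":-6,"wy":-0.1,"wz":0,"tx":0.0007,"ty":-0.0005,"tz":0.0003,"claw":1}]' 40; python3 -c "
from h import *
st();goR([.5555,.1572,.1094],-11)"
```

```text
clock: 11.65
position: [0.5565, 0.1574, 0.1095]
tool_rot: [2.001, 1.566, 0.241]
force: [-2.1, -0.4, 16.3]
grip_width: 0.0527
t 11.65 p [0.5565 0.1574 0.1095] hdg -10.8 xax [ 0.004  0.001 -1.   ] F [-2.1 -0.4 16.3] M [-0.05  0.35 -0.05] w 0.0527 q [-0.6   0.66  0.32  1.85 -0.31  0.68 -0.29]
t 11.65 shift mm [ 0.1 -1.   0.4] rot [ 0.19 -0.11 -0.23]
```

```bash
python3 -m creep '[{"wx":-1.5,"wy":0,"wz":0,"tx":0.001,"ty":-0.0003,"tz":0.0003,"claw":1},{"wx":-3,"wy":-0.1,"wz":-0.1,"tx":0.001,"ty":-0.0003,"tz":0.0003,"claw":1}]' 40; python3 -c "
from h import *
st()"
python3 -m creep '[{"wx":-1.5,"wy":0,"wz":0,"tx":0.001,"ty":-0.0003,"tz":0.0003,"claw":1},{"wx":-3,"wy":-0.1,"wz":-0.1,"tx":0.001,"ty":-0.0003,"tz":0.0003,"claw":1}]' 40; python3 -c "
from h import *
st()"
```

```text
clock: 11.85
position: [0.5566, 0.1572, 0.1094]
tool_rot: [1.814, 1.567, 0.108]
force: [-2.5, -1.1, 19.2]
grip_width: 0.0527
t 11.85 p [0.5566 0.1572 0.1094] hdg -7.8 xax [ 0.003  0.    -1.   ] F [-2.5 -1.1 19.2] M [-0.2   0.64 -0.17] w 0.0527 q [-0.59  0.66  0.3   1.85 -0.29  0.68 -0.25]
clock: 12.05
position: [0.5566, 0.1568, 0.1094]
tool_rot: [1.393, 1.568, -0.261]
force: [-3.4, -1.9, 20.6]
grip_width: 0.0526
t 12.05 p [0.5566 0.1568 0.1094] hdg -4.7 xax [ 0.002 -0.001 -1.   ] F [-3.4 -1.9 20.6] M [-0.5   0.81 -0.27] w 0.0526 q [-0.58  0.65  0.29  1.85 -0.28  0.68 -0.21]
```

```bash
python3 -m creep '[{"wx":-1.5,"wy":0,"wz":0,"tx":0.0005,"ty":0,"tz":0,"claw":1}]' 40; python3 -c "
from h import *
st()"
python3 -m creep '[{"wx":-1.5,"wy":0,"wz":0,"tx":0.0007,"ty":0,"tz":0,"claw":1}]' 40; python3 -c "
from h import *
st()"
```

```text
clock: 12.15
position: [0.5567, 0.1566, 0.1095]
tool_rot: [1.39, 1.568, -0.237]
force: [-4.3, -2.3, 13.4]
grip_width: 0.0529
t 12.15 p [0.5567 0.1566 0.1095] hdg -3.2 xax [ 0.002 -0.001 -1.   ] F [-4.3 -2.3 13.4] M [-0.37  0.98 -0.23] w 0.0529 q [-0.58  0.65  0.28  1.85 -0.27  0.68 -0.19]
clock: 12.25
position: [0.5566, 0.1564, 0.1094]
tool_rot: [1.453, 1.569, -0.147]
force: [-3.2, -1.0, 18.0]
grip_width: 0.0529
t 12.25 p [0.5566 0.1564 0.1094] hdg -1.7 xax [ 0.002 -0.    -1.   ] F [-3.2 -1.  18. ] M [-0.13  0.95 -0.51] w 0.0529 q [-0.57  0.65  0.28  1.85 -0.27  0.68 -0.17]
```

```bash
python3 -m creep '[{"wx":0,"wy":0,"wz":0,"tx":0.0007,"ty":0,"tz":0,"claw":1},{"wx":0,"wy":0,"wz":0,"tx":0.0007,"ty":0,"tz":0,"claw":1}]' 40; python3 -c "
from h import *
st()
cv2.imwrite('pics/s12.png',bot.grab_frame('side'))
crop('pics/s12.png','pics/s12c.png',240,150,290,190,14)"
```

```text
clock: 12.45
position: [0.5566, 0.1564, 0.1094]
tool_rot: [1.69, 1.569, 0.089]
force: [-4.8, -1.2, 17.7]
grip_width: 0.0524
t 12.45 p [0.5566 0.1564 0.1094] hdg -1.7 xax [ 0.002  0.    -1.   ] F [-4.8 -1.2 17.7] M [-0.08  1.09 -0.39] w 0.0524 q [-0.57  0.65  0.28  1.85 -0.27  0.68 -0.17]
```

View pics/s12c.png

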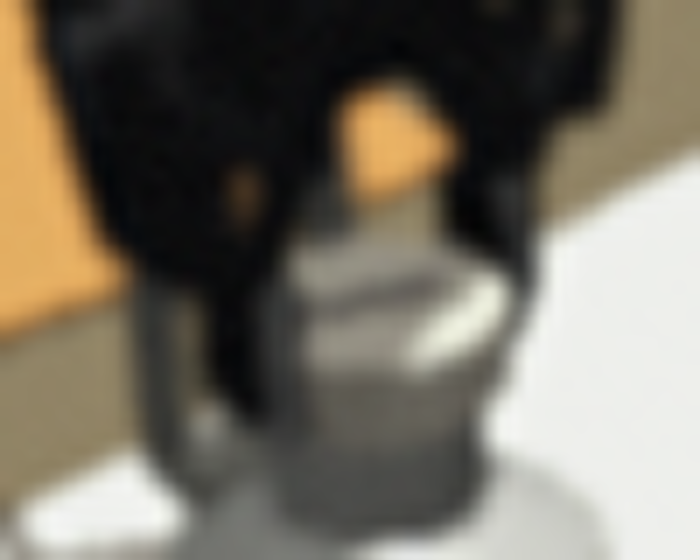

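```bash
python3 -m creep '[{"wx":-0.8,"wy":0,"wz":0,"tx":0.0005,"ty":0,"tz":0,"claw":1}]' 40; python3 -c "
from h import *
st()"
```

```text
clock: 12.6
position: [0.5566, 0.1563, 0.1095]
tool_rot: [1.815, 1.568, 0.228]
force: [-3.0, -0.4, 13.3]
grip_width: 0.0526
t 12.60 p [0.5566 0.1563 0.1095] hdg -1.0 xax [ 0.002  0.001 -1.   ] F [-3.  -0.4 13.3] M [-0.02  0.75 -0.63] w 0.0526 q [-0.57  0.65  0.27  1.85 -0.26  0.68 -0.16]
```

```bash
python3 -m creep '[{"wx":1.2,"wy":0,"wz":0,"tx":0.0003,"ty":0,"tz":0,"claw":1},{"wx":1.2,"wy":0,"wz":0,"tx":-0.001,"ty":0,"tz":0,"claw":1},{"wx":1.2,"wy":0,"wz":0,"tx":-0.003,"ty":0,"tz":0,"claw":1},{"wx":1.2,"wy":0,"wz":0,"tx":-0.005,"ty":0,"tz":0,"claw":1}]' 40; python3 -c "
from h import *
st()"
```

```text
clock: 13.0
position: [0.5564, 0.1563, 0.1141]
tool_rot: [1.724, 1.569, 0.115]
force: [3.3, 1.1, -11.8]
grip_width: 0.0528
t 13.00 p [0.5564 0.1563 0.1141] hdg -2.2 xax [ 0.002  0.    -1.   ] F [  3.3   1.1 -11.8] M [ 0.16 -0.77 -0.31] w 0.0528 q [-0.57  0.64  0.28  1.85 -0.27  0.69 -0.18]
```

```bash
python3 -m creep '[{"wx":1.5,"wy":0,"wz":0,"tx":0.001,"ty":0,"tz":0,"claw":1},{"wx":1.5,"wy":0,"wz":0,"tx":0.001,"ty":0,"tz":0,"claw":1}]' 40; python3 -c "
from h import *
st()
cv2.imwrite('pics/s13.png',bot.grab_frame('side'))
crop('pics/s13.png','pics/s13c.png',240,150,290,190,14)"
```

```text
clock: 13.2
position: [0.5564, 0.1563, 0.1133]
tool_rot: [1.779, 1.569, 0.143]
force: [0.3, 0.1, 2.8]
grip_width: 0.0524
t 13.20 p [0.5564 0.1563 0.1133] hdg -3.8 xax [ 0.002  0.    -1.   ] F [0.3 0.1 2.8] M [-0.03 -0.01 -0.12] w 0.0524 q [-0.58  0.65  0.29  1.85 -0.27  0.68 -0.2 ]
```

View pics/s13c.png

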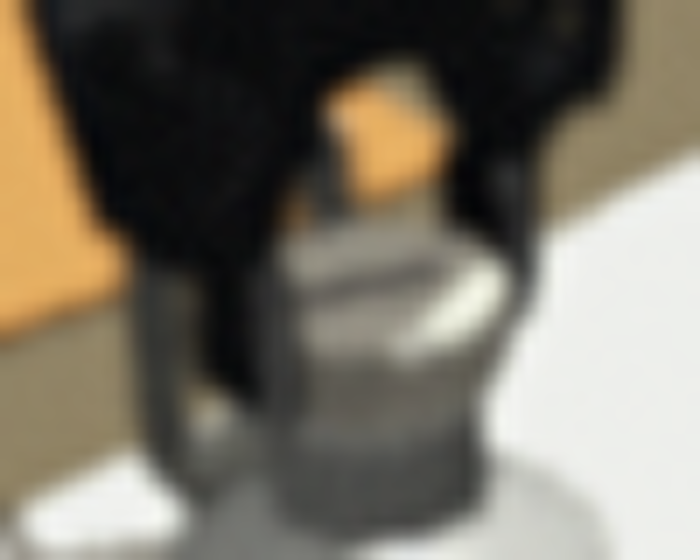

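```bash
python3 -m creep '[{"wx":0,"wy":0,"wz":0,"tx":-0.0007,"ty":0,"tz":0,"claw":1},{"wx":0,"wy":0,"wz":0,"tx":-0.0015,"ty":0,"tz":0,"claw":1}]' 40; python3 -c "
from h import *
st()"
```

```text
clock: 13.45
position: [0.5563, 0.1563, 0.1146]
tool_rot: [1.688, 1.569, 0.052]
force: [1.3, 0.2, -5.9]
grip_width: 0.0528
t 13.45 p [0.5563 0.1563 0.1146] hdg -3.7 xax [ 0.002  0.    -1.   ] F [ 1.3  0.2 -5.9] M [ 0.11 -0.46 -0.15] w 0.0528 q [-0.58  0.64  0.29  1.85 -0.27  0.69 -0.2 ]
```

```bash
python3 -m creep '[{"wx":0.3,"wy":0,"wz":0,"tx":-0.0007,"ty":0,"tz":0,"claw":1},{"wx":0.3,"wy":0,"wz":0,"tx":-0.0012,"ty":0,"tz":0,"claw":1}]' 40; python3 -c "
from h import *
st()
cv2.imwrite('pics/s14.png',bot.grab_frame('side'))
crop('pics/s14.png','pics/s14c.png',240,150,290,190,14)"
```

```text
clock: 13.65
position: [0.5561, 0.1563, 0.1157]
tool_rot: [1.668, 1.57, 0.027]
force: [1.3, 0.2, -5.7]
grip_width: 0.0526
t 13.65 p [0.5561 0.1563 0.1157] hdg -4.0 xax [ 0.001  0.    -1.   ] F [ 1.3  0.2 -5.7] M [ 0.19 -0.27 -0.05] w 0.0526 q [-0.58  0.64  0.29  1.85 -0.27  0.69 -0.2 ]
```

View pics/s14c.png

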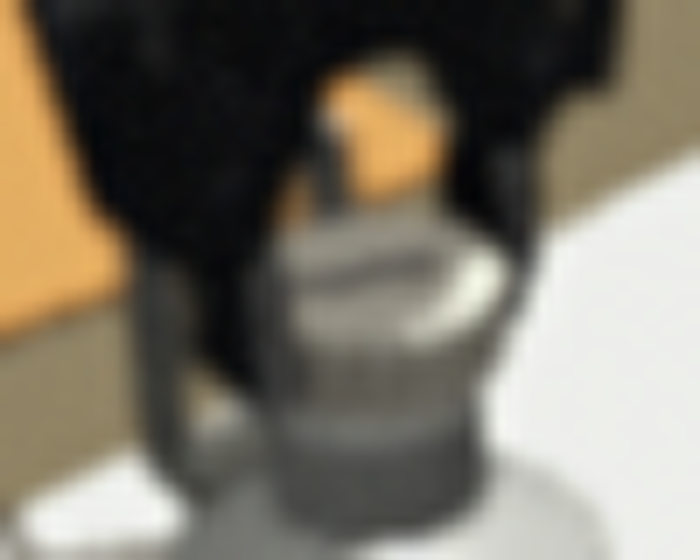

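```bash
python3 -m creep '[{"wx":0,"wy":0,"wz":0,"tx":-0.0015,"ty":0,"tz":0,"claw":1},{"wx":0,"wy":0,"wz":0,"tx":-0.003,"ty":0,"tz":0,"claw":1}]' 40; python3 -c "
from h import *
st()"
```

```text
clock: 13.9
position: [0.5558, 0.1564, 0.1187]
tool_rot: [1.635, 1.57, -0.005]
force: [-0.1, 1.5, -3.2]
grip_width: 0.0525
t 13.90 p [0.5558 0.1564 0.1187] hdg -4.0 xax [ 0.001 -0.    -1.   ] F [-0.1  1.5 -3.2] M [ 0.22 -0.01 -0.06] w 0.0525 q [-0.58  0.64  0.29  1.85 -0.27  0.7  -0.2 ]
```

Coming free. Continue lifting, then look.

```bash
python3 -m creep '[{"wx":0,"wy":0,"wz":0,"tx":-0.003,"ty":0,"tz":0,"claw":1},{"wx":0,"wy":0,"wz":0,"tx":-0.007,"ty":0,"tz":0,"claw":1},{"wx":0,"wy":0,"wz":0,"tx":-0.014,"ty":0,"tz":0,"claw":1},{"wx":0,"wy":0,"wz":0,"tx":-0.024,"ty":0,"tz":0,"claw":1},{"wx":0,"wy":0,"wz":0,"tx":-0.034,"ty":0,"tz":0,"claw":1},{"wx":0,"wy":0,"wz":0,"tx":-0.034,"ty":0,"tz":0,"claw":1}]' 40; python3 -c "
from h import *
st()
cv2.imwrite('pics/s15.png',bot.grab_frame('side'))
crop('pics/s15.png','pics/s15c.png',220,110,320,200,7)"
```

```text
clock: 14.5
position: [0.5566, 0.1566, 0.1545]
tool_rot: [1.98, 1.568, 0.34]
force: [-0.2, 0.3, -0.3]
grip_width: 0.0522
t 14.50 p [0.5566 0.1566 0.1545] hdg -4.0 xax [ 0.003  0.001 -1.   ] F [-0.2  0.3 -0.3] M [-0.   -0.03  0.  ] w 0.0522 q [-0.6   0.59  0.32  1.82 -0.25  0.77 -0.22]
```

View pics/s15c.png

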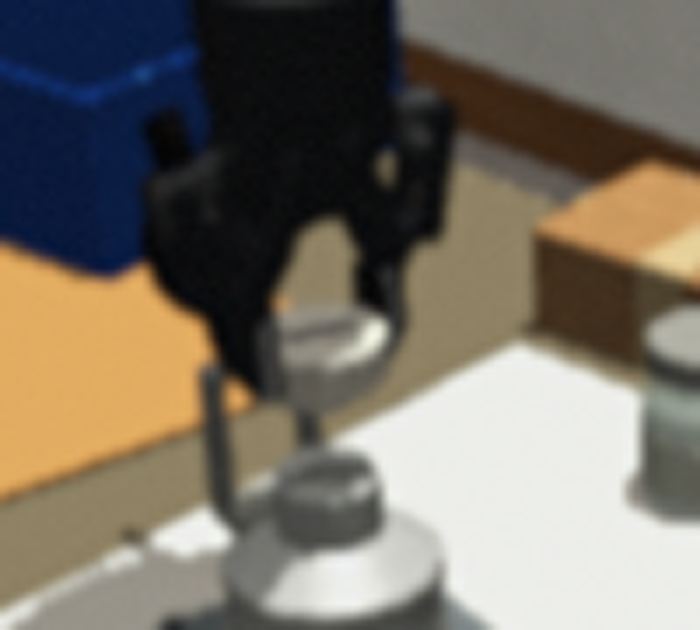

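```bash
python3 -c "
from h import *
for p in [(292,266),(330,241),(375,264),(338,297)]: print(back('side',*p,.022).round(4))
print(np.mean([back('side',*p,.022) for p in [(292,266),(330,241),(375,264),(338,297)]],0))
goR([.469,-.172,.16],1.5)
crop('pics/side0.png','pics/trs.png',280,230,390,305,7)"
```

```text
[ 0.397  -0.1071  0.022 ]
[ 0.5291 -0.1115  0.022 ]
[ 0.5369 -0.2488  0.022 ]
[ 0.396 -0.252  0.022]
[ 0.46474191 -0.17985558  0.022     ]
t 14.55 shift mm [ -6.7 -64.1 333.9] rot [-5.49 -0.04 -0.11]
```

View pics/trs.png

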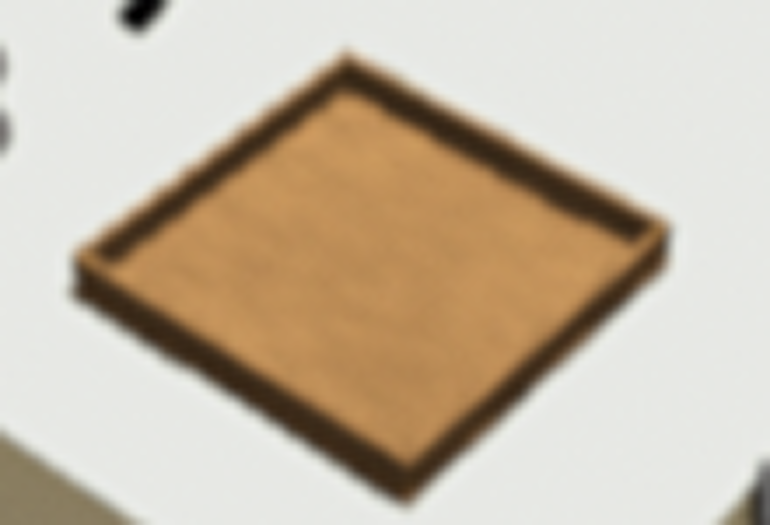

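```bash
python3 -c "
from h import *
q=np.array([back('side',u/7+279.6,v/7+229.6,.022) for u,v in [(75,250),(347,52),(668,228),(408,472)]]);print(q.round(4),q.mean(0))"
python3 -m creep '[{"wx":0,"wy":0,"wz":0,"tx":-0.015,"ty":0,"tz":0.005,"claw":1},{"wx":-1,"wy":0,"wz":0,"tx":-0.03,"ty":-0.005,"tz":0.027,"claw":1},{"wx":-2,"wy":0,"wz":0,"tx":-0.03,"ty":-0.012,"tz":0.06,"claw":1},{"wx":-3,"wy":0,"wz":0,"tx":-0.03,"ty":-0.019,"tz":0.1,"claw":1},{"wx":-4,"wy":0,"wz":0,"tx":-0.03,"ty":-0.027,"tz":0.14,"claw":1},{"wx":-5,"wy":0,"wz":0,"tx":-0.03,"ty":-0.034,"tz":0.18,"claw":1},{"wx":-5.5,"wy":0,"wz":0,"tx":-0.03,"ty":-0.042,"tz":0.22,"claw":1},{"wx":-5.5,"wy":0,"wz":0,"tx":-0.03,"ty":-0.048,"tz":0.25,"claw":1}]' 40; python3 -c "
from h import *
st();goR([.469,-.173,.16],1.5)"
```

```text
[[ 0.3959 -0.1024  0.022 ]
 [ 0.5399 -0.0991  0.022 ]
 [ 0.5422 -0.245   0.022 ]
 [ 0.3958 -0.2519  0.022 ]] [ 0.46846122 -0.17459409  0.022     ]
clock: 15.35
position: [0.4899, -0.0923, 0.1842]
tool_rot: [1.663, 1.568, 0.117]
force: [0.6, 0.5, -0.9]
grip_width: 0.0526
t 15.35 p [ 0.4899 -0.0923  0.1842] hdg 1.4 xax [ 0.002  0.    -1.   ] F [ 0.6  0.5 -0.9] M [ 0.   -0.06 -0.02] w 0.0526 q [-0.18  0.43  0.33  2.01 -0.2   0.73  0.29]
t 15.35 shift mm [ 24.2 -22.9  80.2] rot [-0.08 -0.01 -0.13]
```

```bash
python3 -m creep '[{"wx":0,"wy":0,"wz":0,"tx":0,"ty":-0.01,"tz":0.03,"claw":1},{"wx":0,"wy":0,"wz":-0.1,"tx":0.01,"ty":-0.02,"tz":0.065,"claw":1},{"wx":0,"wy":0,"wz":-0.1,"tx":0.03,"ty":-0.023,"tz":0.08,"claw":1},{"wx":0,"wy":0,"wz":-0.1,"tx":0.06,"ty":-0.023,"tz":0.08,"claw":1},{"wx":0,"wy":0,"wz":-0.1,"tx":0.09,"ty":-0.023,"tz":0.08,"claw":1},{"wx":0,"wy":0,"wz":-0.1,"tx":0.12,"ty":-0.023,"tz":0.08,"claw":1},{"wx":0,"wy":0,"wz":-0.1,"tx":0.134,"ty":-0.023,"tz":0.08,"claw":1},{"wx":0,"wy":0,"wz":-0.1,"tx":0.134,"ty":-0.023,"tz":0.08,"claw":1}]' 40; python3 -c "
from h import *
st();goR([.4687,-.173,.030],1.5)
cv2.imwrite('pics/s16.png',bot.grab_frame('side'))
crop('pics/s16.png','pics/s16c.png',280,190,390,305,5)"
```

```text
clock: 16.15
position: [0.4684, -0.1729, 0.0494]
tool_rot: [-2.008, 1.569, 2.729]
force: [0.9, 0.0, -1.1]
grip_width: 0.0528
t 16.15 p [ 0.4684 -0.1729  0.0494] hdg 1.4 xax [-0.002  0.001 -1.   ] F [ 0.9  0.  -1.1] M [-0.07  0.06 -0.04] w 0.0528 q [ 0.08  0.67  0.21  2.07 -0.31  0.44  0.56]
t 16.15 shift mm [19.4  0.3  0.1] rot [-0.09 -0.05  0.1 ]
```

View pics/s16c.png

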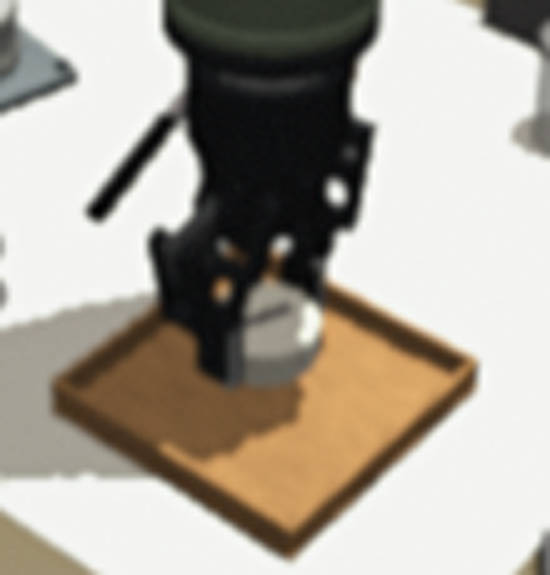

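```bash
python3 -m creep '[{"wx":0,"wy":0,"wz":0,"tx":0.006,"ty":0,"tz":0,"claw":1},{"wx":0,"wy":0,"wz":0,"tx":0.012,"ty":0,"tz":0,"claw":1},{"wx":0,"wy":0,"wz":0,"tx":0.016,"ty":0,"tz":0,"claw":1},{"wx":0,"wy":0,"wz":0,"tx":0.016,"ty":0,"tz":0,"claw":1}]' 40; python3 -c "
from h import *
st()"
python3 -m creep '[{"wx":0,"wy":0,"wz":0,"tx":0.001,"ty":0,"tz":0,"claw":1},{"wx":0,"wy":0,"wz":0,"tx":0.002,"ty":0,"tz":0,"claw":1}]' 40; python3 -c "
from h import *
st()"
```

```text
clock: 16.6
position: [0.469, -0.173, 0.0343]
tool_rot: [-2.444, 1.57, 2.293]
force: [-1.1, -0.2, 0.2]
grip_width: 0.0522
t 16.60 p [ 0.469  -0.173   0.0343] hdg 1.4 xax [-0.  0. -1.] F [-1.1 -0.2  0.2] M [-0.01 -0.    0.  ] w 0.0522 q [ 0.09  0.69  0.2   2.07 -0.32  0.41  0.57]
clock: 16.8
position: [0.469, -0.173, 0.0324]
tool_rot: [-2.662, 1.57, 2.075]
force: [0.6, 0.8, -1.0]
grip_width: 0.0525
t 16.80 p [ 0.469  -0.173   0.0324] hdg 1.4 xax [-0.  0. -1.] F [ 0.6  0.8 -1. ] M [-0.    0.04 -0.01] w 0.0525 q [ 0.09  0.7   0.19  2.07 -0.32  0.4   0.57]
```

```bash
python3 -m creep '[{"wx":0,"wy":0,"wz":0,"tx":0.001,"ty":0,"tz":0,"claw":1},{"wx":0,"wy":0,"wz":0,"tx":0.0015,"ty":0,"tz":0,"claw":1}]' 40; python3 -c "
from h import *
st()"
python3 -m creep '[{"wx":0,"wy":0,"wz":0,"tx":0.0007,"ty":0,"tz":0,"claw":1}]' 40; python3 -c "
from h import *
st()"
```

```text
clock: 17.0
position: [0.4691, -0.1729, 0.0309]
tool_rot: [-2.782, 1.57, 1.955]
force: [0.8, 0.6, -0.2]
grip_width: 0.0529
t 17.00 p [ 0.4691 -0.1729  0.0309] hdg 1.4 xax [-0.  0. -1.] F [ 0.8  0.6 -0.2] M [0.01 0.02 0.02] w 0.0529 q [ 0.09  0.7   0.19  2.07 -0.33  0.4   0.57]
clock: 17.1
position: [0.4691, -0.173, 0.0303]
tool_rot: [-3.09, 1.57, 1.647]
force: [-4.5, 1.4, 23.0]
grip_width: 0.0523
t 17.10 p [ 0.4691 -0.173   0.0303] hdg 1.4 xax [-0.  0. -1.] F [-4.5  1.4 23. ] M [ 0.27  1.09 -0.04] w 0.0523 q [ 0.09  0.7   0.19  2.07 -0.33  0.4   0.57]
```

```bash
python3 -m creep '[{"wx":0,"wy":0,"wz":0,"tx":-0.0003,"ty":0,"tz":0,"claw":1}]' 20; python3 -c "
from h import *
st()"
python3 -m creep '[{"wx":0,"wy":0,"wz":0,"tx":0,"ty":0,"tz":0,"claw":0.3},{"wx":0,"wy":0,"wz":0,"tx":0,"ty":0,"tz":0,"claw":0.15},{"wx":0,"wy":0,"wz":0,"tx":0,"ty":0,"tz":0,"claw":0},{"wx":0,"wy":0,"wz":0,"tx":0,"ty":0,"tz":0,"claw":0},{"wx":0,"wy":0,"wz":0,"tx":0,"ty":0,"tz":0,"claw":0}]' 20;  python3 -c "
from h import *
st()
cv2.imwrite('pics/s17.png',bot.grab_frame('side'))
crop('pics/s17.png','pics/s17c.png',280,190,390,305,5)"
```

```text
clock: 17.2
position: [0.4691, -0.1731, 0.0306]
tool_rot: [3.131, 1.57, 1.585]
force: [-1.2, 0.5, -0.5]
grip_width: 0.0526
t 17.20 p [ 0.4691 -0.1731  0.0306] hdg 1.4 xax [-0.  0. -1.] F [-1.2  0.5 -0.5] M [ 0.02 -0.   -0.06] w 0.0526 q [ 0.09  0.7   0.19  2.07 -0.33  0.4   0.57]
clock: 17.7
position: [0.4691, -0.1731, 0.0306]
tool_rot: [3.043, 1.57, 1.496]
force: [-0.2, 0.2, 0.6]
grip_width: 0.0858
t 17.70 p [ 0.4691 -0.1731  0.0306] hdg 1.4 xax [ 0.  0. -1.] F [-0.2  0.2  0.6] M [ 0.03 -0.02  0.01] w 0.0858 q [ 0.09  0.7   0.19  2.07 -0.33  0.4   0.57]
```

View pics/s17c.png

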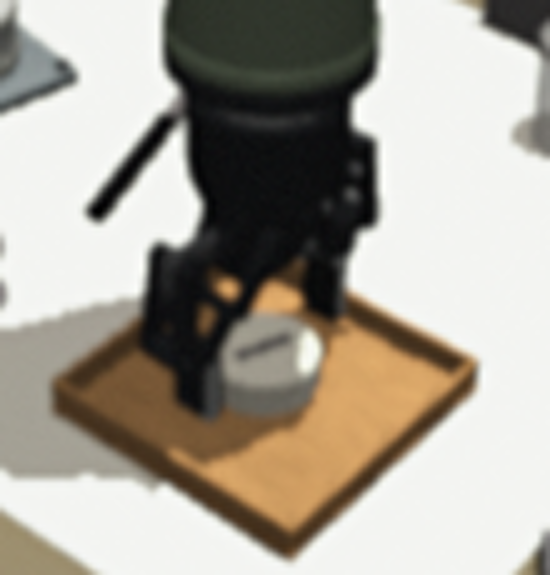

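Cap stands free between open fingers. Retreat upward and check everything.

```bash
python3 -m creep '[{"wx":0,"wy":0,"wz":0,"tx":-0.01,"ty":0,"tz":0,"claw":0},{"wx":0,"wy":0,"wz":0,"tx":-0.03,"ty":0,"tz":0,"claw":0},{"wx":0,"wy":0,"wz":0,"tx":-0.06,"ty":0,"tz":0,"claw":0},{"wx":0,"wy":0,"wz":0,"tx":-0.1,"ty":0,"tz":0,"claw":0},{"wx":0,"wy":0,"wz":0,"tx":-0.14,"ty":0,"tz":0,"claw":0},{"wx":0,"wy":0,"wz":0,"tx":-0.17,"ty":0,"tz":0,"claw":0},{"wx":0,"wy":0,"wz":0,"tx":-0.17,"ty":0,"tz":0,"claw":0},{"wx":0,"wy":0,"wz":0,"tx":-0.17,"ty":0,"tz":0,"claw":0}]' 20;  python3 -c "
from h import *
st()
cv2.imwrite('pics/s18.png',bot.grab_frame('side'));cv2.imwrite('pics/t18.png',bot.grab_frame('top'))
crop('pics/s18.png','pics/s18c.png',220,110,400,300,3.1)"
```

```text
clock: 18.55
position: [0.4693, -0.173, 0.2016]
tool_rot: [1.782, 1.569, 0.236]
force: [-0.8, 0.9, -0.1]
grip_width: 0.0854
t 18.55 p [ 0.4693 -0.173   0.2016] hdg 1.4 xax [ 0.002  0.    -1.   ] F [-0.8  0.9 -0.1] M [ 0.01  0.02 -0.04] w 0.0854 q [-0.04  0.41  0.36  1.99 -0.2   0.78  0.46]
```

View pics/s18c.png

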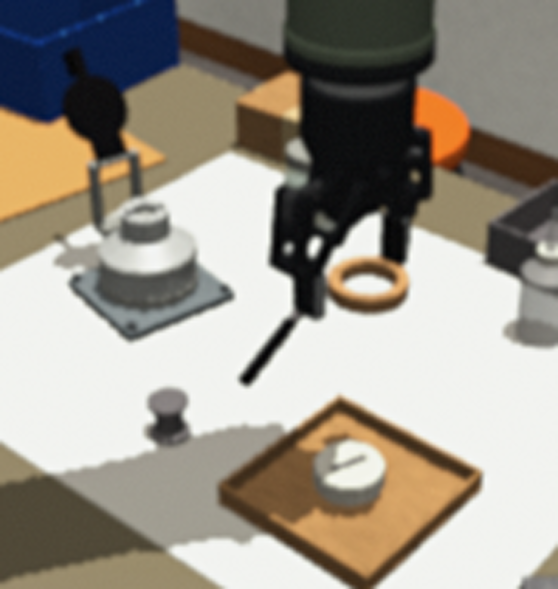

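View pics/t18.png

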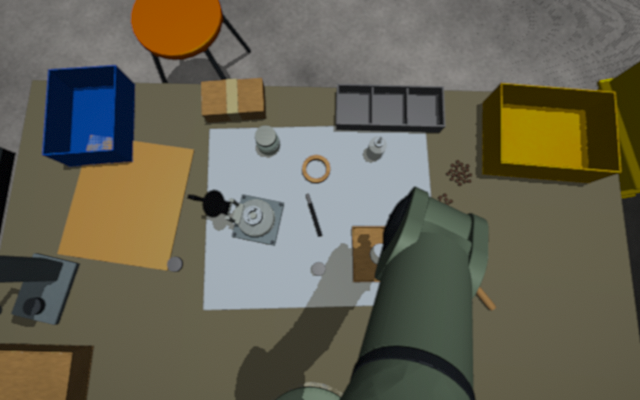

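```bash
python3 -c "
from h import *
for t in (1.8,1.95,2.1,2.26,2.4): print(t,proj('top',fin(t)).round(1),proj('side',fin(t)).round(1))
crop('pics/t18.png','pics/t18c.png',180,170,290,250,7);crop('pics/s18.png','pics/s18d.png',225,110,305,190,7)
print(proj('side',[.4687,-.173,.036]))"
```

```text
1.8 [205.2 199.1] [247.5 128.3]
1.95 [200.  198.5] [245.4 128.8]
2.1 [195.6 198.1] [243.5 130. ]
2.26 [192. 198.] [241.9 132.1]
2.4 [189.7 198.1] [240.8 134.4]
[332.69882748 259.26205465]
```

View pics/t18c.png

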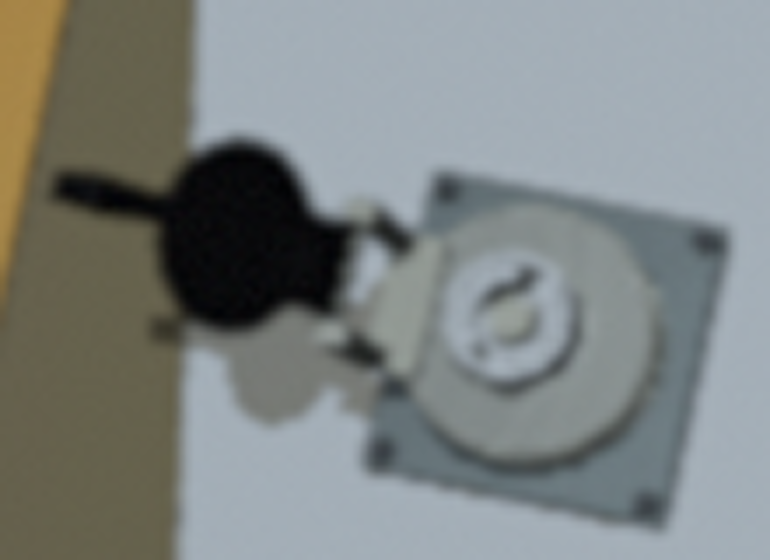

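View pics/s18d.png

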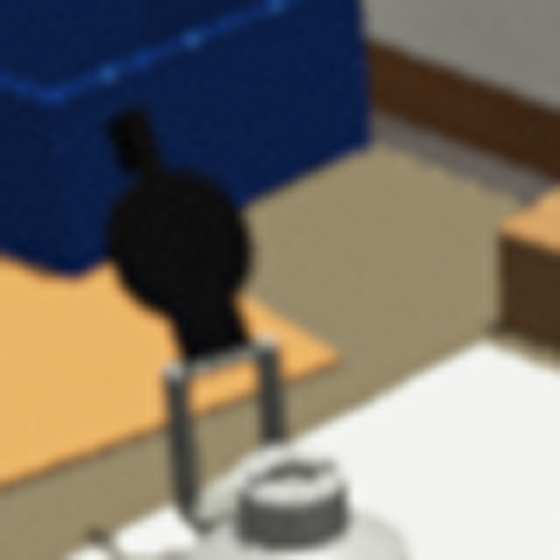

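```bash
python3 -c "
from h import *
print(bot.job_done())"
```

```text
the job is handed in; nothing more can be done
None
```

The glue pot is open and the cap stands upright in the cardboard tray. I handed the job in at about 18.7 s of the 72 s allowed; no verdict is reported.

- **Guard:** I pinched the fin and swung the guard over its arc. In the last pictures the fin fits about 2.26 rad in the top view and roughly 2.1 to 2.26 in the side view. Both are above the 1.95 limit.
- **Cap:** I gripped the cap with 40 N and pressed it to 13–21 N. I turned it about 53 degrees anticlockwise, where the moment climbed to 0.63 N m and I took that as the stop.
- **Lifting out:** My first pull, with the gripper still turning the cap against its stop, met 12 N of resistance. I backed off another 1.5 degrees and it rose freely.
- **Placing:** The cap touched the tray floor with at most 23 N measured (limit 45 N). I set it down within a few millimetres of my estimate of the tray's centre.
- **Last checks:** The pictures show the cap upright and free near the tray's centre. The arm was clear and the measured forces were near zero. I saw no displacement in the bystanders I could see. The brush was mostly hidden by the arm in the last top view, but the arm never went near it.
- **Disagreements:** The two cameras differed by about 2–4 mm on the pot's position. I settled that from the contact forces when gripping.

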